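Unload the bake-out unit with a hook rod

TASK

The component baskets in the bake-out unit are done: draw its cover fully open by pressing down on it and pulling it towards you, then use the hook rod to fetch every basket out of its well and stand it gently upright on the cooling plate, wholly on it. Then hang the hook rod back upright in its holster and push the cover fully shut. Never put the fingers on a basket that is in a well, do not drop anything, and leave the other things on the bench where they are.

Things in the scene. Friction and masses are not known exactly. Their poses are not given: they have to be found in the camera images.
- unit: white bench bake-out unit, fixed, 282 mm wide (y). Origin on the table under the centre of the middle well, x axis away from the robot. Three open-topped wells in a row at y = -88, 0, +88 mm. In front of them (x = -56 to -162 mm) a closed deck 130 mm high, on which the opened cover lies. Side rails and back stop are flush with the cover's top (136 mm).
- mid_well (a point): centre of the middle well's mouth, 130 mm above the table. Each well is 100 mm (x) by 82 mm (y) inside, with 6 mm walls and its floor 6 mm above the table.
- notch_level (a point): in the middle well, where the bar of a hanging basket is centred: 72 mm above the table, the basket 8 mm clear of the floor. On both y walls of each well a ledge 10 mm wide and 60 mm long (x), top 69 mm above the table, 62 mm clear between the two, has at its middle a notch 12 mm wide and 8 mm deep that holds a bar's end.
- cover (a joint): sliding steel cover over all three wells, 6 mm thick, no handle, flush at back and sides: 0 m = shut, grows as it slides along the unit's -x to the stop at 0.105 m (fully open). It slides with about 2.5 N of friction and stays where it is left.
- cover_top (a point): centre of the cover's top face (108 mm along x by 268 mm along y), 136 mm above the table; moves with the cover.
- basket1: steel basket 36 (x) x 52 (y) x 24 mm high, 0.08 to 0.17 kg; two thin uprights at y = -24.5 and +24.5 mm carry a round bar, 6 mm thick, 76 mm long along y, its centre 58 mm above the underside: 46 mm clear between uprights, 31 mm from rim up to bar. Origin: centre of underside, z up. Starts hanging in a well by the bar's ends. May be absent.
- basket2: as basket1
- basket3: as basket1
- rod: hook rod, 0.16 kg, upright in its holster. Origin: centre of a 6 mm bar lying in the hook; z up, x from shaft to hook tip. Hook: steel strip 24 mm wide (y), floor x = -16 to 10 mm, z = -8 to -3 mm; upturned lip x = 6 to 10 mm, top at z = 6 mm; shaft 10 x 16 mm, x = -16 to -6 mm: 12 mm clear between shaft and lip.
- rod_collar (a point): centre of the underside of the rod's collar, 90 mm above the rod's origin and at its x = -3 mm; the collar is 58 x 56 mm and 6 mm thick.
- rod_grip (a point): middle of the rod's handle (22 x 22 mm, faces square to the rod's x and y), 121 mm above the rod's origin, between the collar (25 mm lower) and the head (34 x 34 mm, 25 mm higher). All three centred at the rod's x = -3 mm.
- holster: fixed grey square tube 58 x 56 mm, 108 mm tall, opening 38 mm (x) by 36 mm (y), on a foot plate 110 mm square. Origin on the table under the tube's centre. With the rod put away its collar rests on the tube's top, hook inside: rod origin 18 mm above the table, 3 mm off the holster's centre along the rod's x.
- plate: plain aluminium cooling plate, 230 mm (x) by 150 mm (y), 8 mm thick, 0.7 kg, loose on the table. Origin at the centre of its underside.
- mug: white mug, bystander, 95 mm tall, 80 mm across; origin at its underside.
- spool: steel wire spool standing on end, bystander, 60 mm across, 50 mm tall; origin at its underside.
- screwdriver: screwdriver, bystander, 190 mm long, lying.
- multimeter: yellow handheld meter, bystander, 85 x 175 x 40 mm, lying; origin at its underside.
- testboard: green circuit board, bystander, 120 x 160 mm, lying; origin at its underside.
- tub: grey open parts tub, bystander, 100 x 140 x 50 mm; origin at its underside.
There are look-alikes about, which are no part of the job. Of the things like the rod, leave any that is purple; of the rest the smaller one is meant.

How it is judged:
On the way, in this order (a step that is already met when the one before it is completed fails the run):
1. the cover is drawn fully open (value of joint cover above 0.095 m), for 0.2 s.
2. every basket stands upright and still on the cooling plate, with the cover still open (x of basket1 in the frame of plate between -0.1 and 0.1 m and y of basket1 in the frame of plate between -0.056 and 0.056 m and z of basket1 in the frame of plate between 0.004 and 0.013 m and angle between each of basket1, basket2, basket3's own z axis and vertical below 0.15 rad and linear speed of each of basket1, basket2, basket3 below 0.05 m/s and x of basket2 in the frame of plate between -0.1 and 0.1 m and y of basket2 in the frame of plate between -0.056 and 0.056 m and z of basket2 in the frame of plate between 0.004 and 0.013 m and x of basket3 in the frame of plate between -0.1 and 0.1 m and y of basket3 in the frame of plate between -0.056 and 0.056 m and z of basket3 in the frame of plate between 0.004 and 0.013 m and value of joint cover above 0.06 m), for 0.3 s.
At the end, for the whole second after the job is handed in: Every basket present stands upright (0.15 rad), wholly on the plate (centre within 100 mm of the plate's along x, 56 mm along y); the rod is upright (0.1 rad) in its holster, collar on the tube within 6 mm; the cover is shut within 8 mm (x of basket1 in the frame of plate between -0.1 and 0.1 m and y of basket1 in the frame of plate between -0.056 and 0.056 m and z of basket1 in the frame of plate between 0.004 and 0.013 m and angle between each of basket1, basket2, basket3's own z axis and vertical below 0.15 rad and x of basket2 in the frame of plate between -0.1 and 0.1 m and y of basket2 in the frame of plate between -0.056 and 0.056 m and z of basket2 in the frame of plate between 0.004 and 0.013 m and x of basket3 in the frame of plate between -0.1 and 0.1 m and y of basket3 in the frame of plate between -0.056 and 0.056 m and z of basket3 in the frame of plate between 0.004 and 0.013 m and z of rod in the frame of holster between 0.012 and 0.024 m and horizontal distance between rod and holster below 0.02 m and angle between rod's own z axis and vertical below 0.1 rad and value of joint cover below 0.008 m); the robot touches nothing.
It fails at once if the fingers touch a basket that is still down in a well ((contact force between the fingers and basket1 above 0.5 N and x of basket1 in the frame of unit between -0.05 and 0.05 m and y of basket1 in the frame of unit between -0.13 and 0.13 m and height (world z) of basket1 below 0.11 m) or (contact force between the fingers and basket2 above 0.5 N and x of basket2 in the frame of unit between -0.05 and 0.05 m and y of basket2 in the frame of unit between -0.13 and 0.13 m and height (world z) of basket2 below 0.11 m) or (contact force between the fingers and basket3 above 0.5 N and x of basket3 in the frame of unit between -0.05 and 0.05 m and y of basket3 in the frame of unit between -0.13 and 0.13 m and height (world z) of basket3 below 0.11 m)).
It fails at once if a basket is dropped (falls at more than 1 m/s) (linear speed of any of basket1, basket2, basket3 above 1 m/s).
It fails at once if another thing on the bench is moved by more than 5 cm (distance of any of mug, spool, screwdriver, multimeter, testboard, tub from where it was at the start of the episode above 0.05 m).
Of basket1, basket2, basket3 only 2 to 3 are there at a start; the rules pass over those that are not, and their reading is None.
At some moment in a run one of plate may be knocked a few centimetres aside while the robot is not near it.
Once in a run the grip may slacken for a moment while it holds something.
It also fails if it takes over 210 s, if anything falls off the work surface, if the arm or the gripper's body presses on something with over 40 N, if the wrist force passes 120 N, or if a joint passes its speed limit or range.

ROBOT

A 7-joint arm with a two-finger parallel gripper is mounted at the origin on the work surface. World frame = base frame: x ahead of the robot, y to its left, z up, the work surface at z = 0. Lengths are in m, angles in rad, forces in N, time in s.
With the tool pointing down it reaches from about 0.425 to 0.875 m from the base axis. Payload 8.4 kg.
Tool frame: the origin (TCP) lies between the finger pads; the fingertips stand 25 mm ahead of it and the grasp point (between the pads) lies 6 mm ahead of it (bot.tip_reach is the z of the fingertips in the tool frame, in m); z points along the fingers, y is the line along which they close (so a half turn about z gives the same grasp; the last joint's range is limited). The gripper opens to 87 mm and grips with 3 to 60 N. Pads are 19 mm wide; open, the fingers measure 117 mm over their backs; the gripper's body (75 mm by 190 mm) begins 51 mm behind the grasp point.
Start: joints at [1.046, 0.333, 0.04, 1.465, -0.013, 1.343, -0.059], TCP at [0.268, -0.592, 0.248] pointing down, gripper open.
Joint ranges: [-2.58, 2.58], [-0.38, 2.09], [-1.3, 1.39], [0.25, 2.4], [-1.5, 4.64], [0.08, 2.09], [-2.65, 2.65]. Speed limits (rad/s): [2.22, 2.22, 2.79, 2.79, 3.14, 3.14, 3.14].

INTERFACE

Orientations are given as a unit quaternion [w, x, y, z].
In Python, from workcell import bot gives the robot as it stands.
- The arm moves only by the tool apply_moves, never from a script. Its argument "deltas" is a list of rows, each a list of 7 numbers: the shift along the tool's x, y, z each as a share of 0.025 m, from -1 to 1, then the turn, a rotation vector about the tool's x, y, z each as a share of 0.12 rad, from -1 to 1, then the gripper's target within -1 to 1 (shut at 1, half-way at 0, fully open at -1). In form: [[dx, dy, dz, ax, ay, az, gripper], ...]. A call has exactly 10 rows; each row shifts and turns the commanded pose from where the row before left it, along the tool's axes as they then stand; what a row does not reach is not made up. A row lasts 1/12 s, in which the tool goes at most 41.7 mm and 7.16 degrees, less where a joint would pass 70% of its speed; a pose out of reach is approached as far as the arm can. A call with a number of a shift or a turn outside -1 to 1 is refused whole. A call with a gripper value outside its range is refused whole. The fingers move at their own pace and stop on an object; "grip_force" is the grip in N (left out, the last holds). Time passes only in rows, so rows that do not move let the fingers close, or fill a call up. It gives the time, the measured TCP pose, the force, the opening and the grip force at its end, in the units of the state.
- bot.observe(): the state, without advancing time (a new reading comes with each control period).
- bot.camera(name): name is "scene" or "top" or "wrist"; returns the picture (400x640x3 uint8, red, green, blue); there is no depth.
- bot.camera_model(name): a dict with "vfov" (degrees; the focal length in pixels is half the picture's height over the tangent of half this angle, whatever the lens; pixels are square), "cx", "cy" (the principal point, pixels), "k1" (the pictures are not rectified: a ray, as slopes to the right and down, at radius r is drawn at 1 + k1 r^2 times it, then the intrinsics apply), "rvec" (rotation vector, rad) and "tvec" (3), from world to camera coordinates, as OpenCV has them. Camera axes: x right, y down, z forward; pixel columns grow to the right and rows downward; lengths in m; the calibration is good to about 2 mm. A picture is of the moment at which its call begins: read the wrist's pose just before it. camera_model takes no time and is no camera call; for the wrist camera it gives the pose at the moment of the call.
- bot.finish_job(): hands the job in; it is judged then, once.
The state is a dict: "clock": time; "joints": joint angles; "qvel": joint speeds; "tau": joint torques, N m; "tcp_pos": TCP position; "tcp_rot": TCP orientation; "force": force on the tool from outside, world axes, zero at the start; "torque": the same for the moment, N m; "width": finger opening in m; "gripper_force": force on a finger pad.
Only numpy, scipy, OpenCV 4.12 (cv2) and the standard library are available. Lean on these libraries where they do the work, as an engineer would, in place of code of your own. Each camera call takes 0.05 s, during which the arm holds its last target. There are 200 camera calls.

## Working session

There is one attempt and no reset: what is moved stays moved. The work goes in short steps, Python scripts to look and compute and a tool call to move; the robot and the scene stay as the last step left them, time stands still between calls to the robot, and variables do not carry over. Pictures are saved under pics/ and viewed, at most 14 in all, crops included, and the job is handed in when it is done.

Besides the shell and the picture viewer there is one more tool, called after ">>>" as name([rows], argument=value, ...), one row to a line, values as JSON. apply_moves: Moves the arm, as the interface text tells. Shift numbers are shares of 0.025 m and turn numbers shares of 0.12 rad, none past 1 either way. Its arguments: {"type":"object","properties":{"deltas":{"type":"array","items":{"type":"array","items":{"type":"number","minimum":-1,"maximum":1}}},"grip_force":{"type":"number"}},"required":["deltas"]}

```bash
mkdir -p pics
cat > h.py <<'E'
import numpy as np, cv2
from workcell import bot
from scipy.spatial.transform import Rotation as R
def cam(n):
    m=bot.camera_model(n); f=200/np.tan(np.radians(m['vfov'])/2)
    Rm=R.from_rotvec(np.array(m['rvec']).ravel()).as_matrix(); t=np.array(m['tvec']).ravel()
    return f,m['cx'],m['cy'],m['k1'],Rm,t
def ray(c,u,v):
    f,cx,cy,k,Rm,t=c; d=np.array([(u-cx)/f,(v-cy)/f]); p=d.copy()
    for _ in range(30): p=d/(1+k*(p@p))
    return -Rm.T@t, Rm.T@np.array([p[0],p[1],1])
def plane(c,u,v,z):
    o,d=ray(c,u,v); return o+d*(z-o[2])/d[2]
def proj(c,P):
    f,cx,cy,k,Rm,t=c; q=Rm@np.array(P)+t; p=q[:2]/q[2]; p=p*(1+k*(p@p)); return p*f+[cx,cy]
def tri(c1,p1,c2,p2):
    o1,d1=ray(c1,*p1);o2,d2=ray(c2,*p2)
    s=np.linalg.lstsq(np.c_[d1,-d2],o2-o1,rcond=None)[0]
    a,b=o1+s[0]*d1,o2+s[1]*d2; return (a+b)/2,np.linalg.norm(a-b)
def shot(n,name,crop=None,sc=1):
    c=cam(n); im=bot.camera(n)[...,::-1].copy(); cv2.imwrite(f'pics/raw_{name}.png',im); np.save(f'pics/{name}.npy',np.array(c,dtype=object),allow_pickle=True)
    return c,im
def st():
    s=bot.observe(); r=R.from_quat(np.array(s['tcp_rot'])[[1,2,3,0]])
    return s,np.array(s['tcp_pos']),r
E
python3 - <<'E'
from h import *
for n in ('top','scene'):
    c,im=shot(n,n+'0'); print(n,c[0],-c[4].T@c[5])
s,p,r=st(); print(p,r.as_matrix().round(3),s['width'],s['force'],s['clock'])
E
```

```text
top 421.4199357195975 [ 3.20504485e-01 -8.46538800e-04  1.31455422e+00]
scene 453.30294406249106 [1.43809764 0.08547442 1.15766288]
[ 0.26831361 -0.59159571  0.24671812] [[ 0.911  0.413 -0.001]
 [ 0.413 -0.911  0.001]
 [-0.    -0.002 -1.   ]] 0.08685254256357476 [-1.2134174   0.327956    0.15073207] 0.1
```

View pics/raw_top0.png

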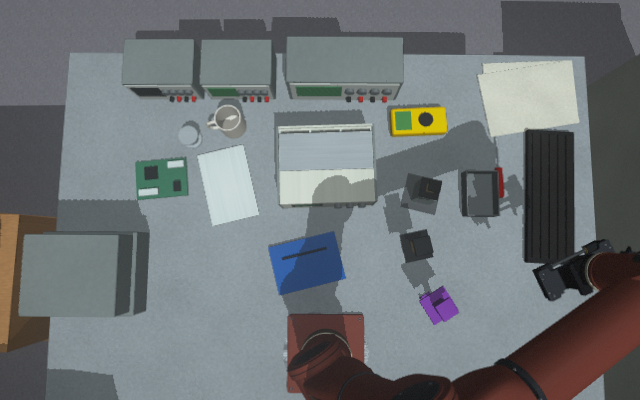

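View pics/raw_scene0.png

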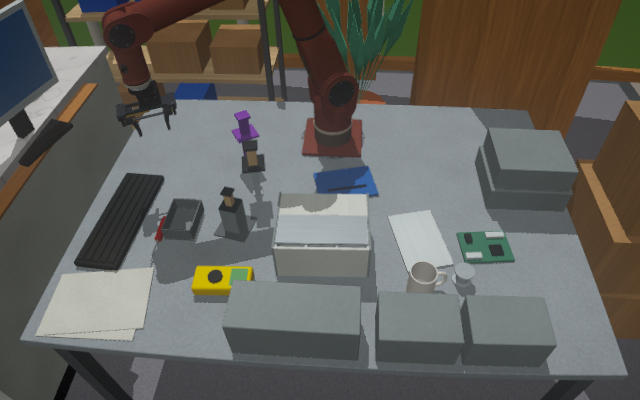

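Candidates like the rod: purple (top 438,305 / scene 244,127), dark one (top 416,246 / scene 253,157), dark one (top 424,190 / scene 232,215). Purple is excluded, so I'll compare the sizes of the other two in one enlarged crop.

Run:
```python
from h import *
a=cv2.imread('pics/raw_scene0.png'); b=cv2.imread('pics/raw_top0.png')
A=cv2.resize(a[95:250,190:290],None,fx=3.8,fy=3.8,interpolation=cv2.INTER_CUBIC)
B=cv2.resize(b[165:335,385:475],None,fx=3.465,fy=3.465,interpolation=cv2.INTER_CUBIC)
h=min(len(A),len(B)); cv2.imwrite('pics/crop1.png',np.hstack([A[:h],B[:h]])); print(A.shape,B.shape)
```

```text
(589, 380, 3) (589, 312, 3)
```

View pics/crop1.png

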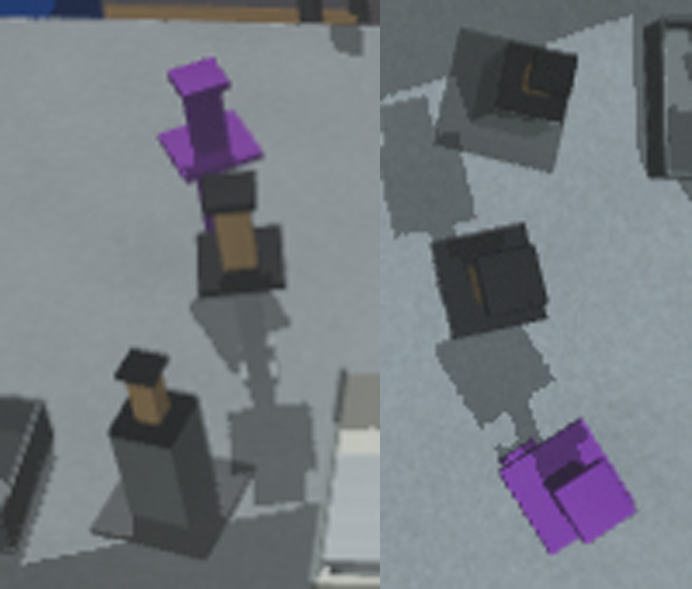

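The one in the grey tube on a foot plate (top 424,190) is the smaller non-purple rod, so it is the one meant. The dark one at (416,246) is larger and stands outside any tube. Next is an enlarged view for the corners.

Run:
```python
from h import *
b=cv2.imread('pics/raw_top0.png')
B=cv2.resize(b[95:240,190:450],None,fx=3,fy=3,interpolation=cv2.INTER_CUBIC)
for u in range(200,450,20): cv2.putText(B,str(u),((u-190)*3,8),0,.3,(0,0,255),1); cv2.line(B,((u-190)*3,10),((u-190)*3,14),(0,0,255),1)
for v in range(100,240,20): cv2.putText(B,str(v),(0,(v-95)*3),0,.3,(0,0,255),1)
cv2.imwrite('pics/crop2.png',B)
```

```text
(no output)
```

View pics/crop2.png

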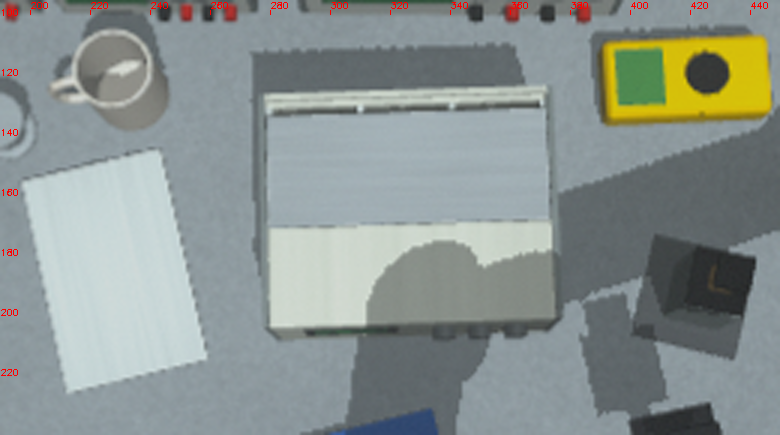

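Run:
```python
from h import *
c=cam('top')
def show(n,pts,z):
    P=np.array([plane(c,*p,z)[:2] for p in pts]); print(n,P.round(3).tolist(),'mean',P.mean(0).round(3),[round(np.linalg.norm(P[i]-P[i-1]),3) for i in range(len(P))]); return P
show('cover',[(280,171),(373.3,168.3),(372,130.7),(279.3,133)],.136)
show('unit front',[(279.3,205.3),(375,202)],.130)
show('unit back',[(278,127),(372.7,124.3)],.136)
P=show('plate',[(197.3,155),(243.3,144.7),(259,214.3),(212.3,225.7)],.008)
d=P[0]-P[3]+P[1]-P[2];print('plate yaw',np.degrees(np.arctan2(d[1],d[0])))
show('foot',[(408.3,173.3),(435.3,214.3),(400.7,206.7)],.003)
show('collar',[(423.3,176.7),(442,180.7),(437,200.3),(418,196.7)],.114)
cs=cam('scene')
# scene crop scale3.8 origin(190,95): head top corners
show('x',[(424,188)],.1)
f=lambda a:[(190+x/3.8,95+y/3.8) for x,y in a]
P=np.array([plane(cs,*p,.16+.008)[:2] for p in f([(130,349),(168,354),(153,384),(115,380)])]);print('head(scene)',P.round(3),P.mean(0))
P=np.array([plane(cs,*p,.003)[:2] for p in f([(91,527),(207,557),(256,466)])]);print('foot(scene)',P.round(3),(P[0]+P[2])/2)
```

```text
cover [[0.532, 0.132], [0.541, -0.132], [0.651, -0.129], [0.642, 0.136]] mean [0.591 0.002] [np.float64(0.11), np.float64(0.265), np.float64(0.109), np.float64(0.266)]
unit front [[0.435, 0.133], [0.446, -0.137]] mean [ 0.44  -0.002] [np.float64(0.271), np.float64(0.271)]
unit back [[0.66, 0.14], [0.669, -0.131]] mean [0.665 0.005] [np.float64(0.272), np.float64(0.272)]
plate [[0.605, 0.409], [0.638, 0.264], [0.418, 0.21], [0.382, 0.354]] mean [0.511 0.309] [np.float64(0.229), np.float64(0.148), np.float64(0.227), np.float64(0.149)]
plate yaw 13.925900129961015
foot [[0.551, -0.258], [0.421, -0.34], [0.445, -0.232]] mean [ 0.472 -0.277] [np.float64(0.109), np.float64(0.154), np.float64(0.111)]
collar [[0.522, -0.279], [0.51, -0.333], [0.453, -0.317], [0.463, -0.263]] mean [ 0.487 -0.298] [np.float64(0.061), np.float64(0.055), np.float64(0.059), np.float64(0.056)]
x [[0.491, -0.284]] mean [ 0.491 -0.284] [np.float64(0.0)]
head(scene) [[ 0.468 -0.31 ]
 [ 0.472 -0.277]
 [ 0.506 -0.282]
 [ 0.504 -0.314]] [ 0.48749939 -0.29593078]
foot(scene) [[ 0.525 -0.361]
 [ 0.551 -0.253]
 [ 0.446 -0.229]] [ 0.48541902 -0.29520574]
```

>>> apply_moves([
  [0,0,-1,0,0,0.8,1],
  [0,0,-1,0,0,0.8,1],
  [0,0,-1,0,0,0.8,1],
  [0,0,-1,0,0,0.87,1],
  [0.6,-0.95,0,0,0,0,1],
  [0.6,-0.95,0,0,0,0,1],
  [0.6,-0.95,0,0,0,0,1],
  [0.6,-0.95,0,0,0,0,1],
  [0.6,-0.95,0,0,0,0,1],
  [0.6,-0.95,0,0,0,0,1],
], grip_force=20)

```text
clock: 0.93
tcp_pos: [0.3541, -0.4451, 0.3472]
tcp_rot: [-0.0, 1.0, 0.017, -0.0]
force: [0.1, -0.1, -0.3]
width: 0.0285
gripper_force: 0.0
```

>>> apply_moves([
  [0.6,-0.95,0,0,0,0,1],
  [0.6,-0.95,0,0,0,0,1],
  [0.6,-0.95,0,0,0,0,1],
  [0.6,-0.95,0,0,0,0,1],
  [0.6,-0.95,0,0,0,0,1],
  [0.6,-0.95,0,0,0,0,1],
  [0.6,-0.95,0,0,0,0,1],
  [0.6,-0.95,0,0,0,0,1],
  [0.6,-0.95,0,0,0,0,1],
  [0.6,-0.95,0,0,0,0,1],
])

```text
clock: 1.77
tcp_pos: [0.496, -0.2028, 0.3473]
tcp_rot: [-0.0, 1.0, 0.017, -0.0]
force: [-0.0, 0.4, 0.1]
width: 0.0005
gripper_force: 0.0
```

>>> apply_moves([
  [0.6,-0.95,0,0,0,0,1],
  [0.6,-0.95,0,0,0,0,1],
  [0.6,-0.95,0,0,0,0,1],
  [0.6,-0.95,0,0,0,0,1],
  [0.6,-0.95,0,0,0,0,1],
  [0.6,-0.95,0,0,0,0,1],
  [0.6,-0.95,0,0,0,0,1],
  [0.6,-0.95,0,0,0,0,1],
  [0,0,0,0,0,0,1],
  [0,0,0,0,0,0,1],
])

```text
clock: 2.6
tcp_pos: [0.6094, -0.0083, 0.3467]
tcp_rot: [-0.0, 1.0, 0.018, -0.001]
force: [-0.5, -0.6, -0.8]
width: 0.0002
gripper_force: 0.0
```

Run:
```python
from h import *
c,im=shot('wrist','w1')
s,p,r=st(); print(p,r.as_matrix().round(3),s['force'],s['clock'])
print(c[0],(-c[4].T@c[5]).round(3),c[4].round(2).tolist())
```

```text
[ 0.60913992 -0.01007875  0.34690732] [[ 0.999  0.034 -0.001]
 [ 0.034 -0.999 -0.   ]
 [-0.001  0.    -1.   ]] [-0.96652966 -0.14430262 -0.62942291] 2.65
301.4705983798278 [ 0.68  -0.007  0.485] [[0.04, -1.0, -0.0], [-0.97, -0.04, 0.26], [-0.26, -0.01, -0.97]]
```

View pics/raw_w1.png

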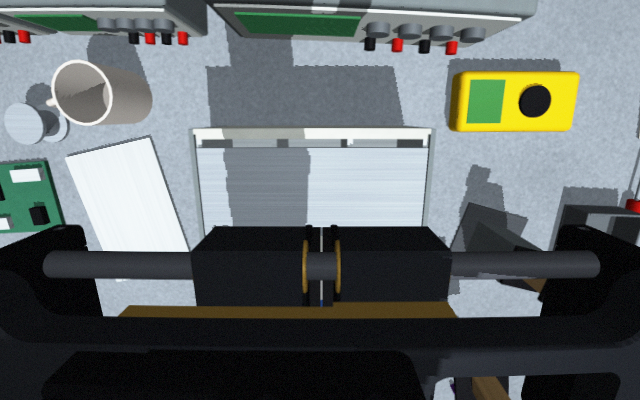

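>>> apply_moves([
  [0,0,1,0,0,0,1],
  [0,0,1,0,0,0,1],
  [0,0,1,0,0,0,1],
  [0,0,1,0,0,0,1],
  [0,0,1,0,0,0,1],
  [0,0,1,0,0,0,1],
  [0,0,0.9,0,0,0,1],
  [0,0,0.1,0,0,0,1],
  [0,0,0.1,0,0,0,1],
  [0,0,0,0,0,0,1],
])

```text
clock: 3.48
tcp_pos: [0.6095, -0.0111, 0.1709]
tcp_rot: [0.0, 1.0, 0.016, 0.0]
force: [0.2, -0.5, -0.8]
width: 0.0001
gripper_force: 0.0
```

>>> apply_moves([
  [0,0,0.1,0,0,0,1],
  [0,0,0.1,0,0,0,1],
  [0,0,0.08,0,0,0,1],
  [0,0,0,0,0,0,1],
  [0,0,0,0,0,0,1],
  [0,0,0,0,0,0,1],
  [0,0,0,0,0,0,1],
  [0,0,0,0,0,0,1],
  [0,0,0,0,0,0,1],
  [0,0,0,0,0,0,1],
])

```text
clock: 4.32
tcp_pos: [0.6093, -0.0103, 0.1631]
tcp_rot: [-0.0, 1.0, 0.017, 0.0]
force: [-0.9, 0.1, 0.3]
width: 0.0005
gripper_force: 0.0
```

>>> apply_moves([
  [0,0,0.08,0,0,0,1],
  [0,0,0,0,0,0,1],
  [0,0,0.08,0,0,0,1],
  [0,0,0,0,0,0,1],
  [0,0,0,0,0,0,1],
  [0,0,0,0,0,0,1],
  [0,0,0,0,0,0,1],
  [0,0,0,0,0,0,1],
  [0,0,0,0,0,0,1],
  [0,0,0,0,0,0,1],
])

```text
clock: 5.15
tcp_pos: [0.6109, -0.0101, 0.1614]
tcp_rot: [0.0, 1.0, 0.017, 0.002]
force: [-0.6, -0.9, 13.6]
width: 0.0005
gripper_force: 6.8
```

>>> apply_moves([
  [-0.3,0,0.02,0,0,0,1],
  [-0.4,0,0,0,0,0,1],
  [-0.4,0,0,0,0,0,1],
  [-0.4,0,0,0,0,0,1],
  [-0.4,0,0,0,0,0,1],
  [-0.4,0,0,0,0,0,1],
  [-0.4,0,0,0,0,0,1],
  [-0.4,0,0,0,0,0,1],
  [-0.4,0,0,0,0,0,1],
  [0,0,0,0,0,0,1],
])

```text
clock: 5.98
tcp_pos: [0.5228, -0.0134, 0.1614]
tcp_rot: [0.001, 1.0, 0.017, 0.003]
force: [-2.0, -0.2, 17.7]
width: 0.0003
gripper_force: 8.9
```

>>> apply_moves([
  [-0.3,0,0,0,0,0,1],
  [-0.3,0,0,0,0,0,1],
  [-0.2,0,0,0,0,0,1],
  [0,0,0,0,0,0,1],
  [0,0,0,0,0,0,1],
  [0,0,0,0,0,0,1],
  [0,0,0,0,0,0,1],
  [0,0,0,0,0,0,1],
  [0,0,0,0,0,0,1],
  [0,0,0,0,0,0,1],
])

```text
clock: 6.82
tcp_pos: [0.5046, -0.0136, 0.1614]
tcp_rot: [0.0, 1.0, 0.017, 0.003]
force: [2.3, 0.2, 16.6]
width: 0.0008
gripper_force: 8.0
```

Run:
```python
from h import *
c,im=shot('top','t2')
B=cv2.resize(im[100:230,190:450],None,fx=3,fy=3,interpolation=cv2.INTER_CUBIC)
for u in range(200,450,20): cv2.putText(B,str(u),((u-190)*3,8),0,.3,(0,0,255),1)
for v in range(100,230,20): cv2.putText(B,str(v),(0,(v-100)*3),0,.3,(0,0,255),1)
cv2.imwrite('pics/crop3.png',B)
```

```text
(no output)
```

View pics/crop3.png

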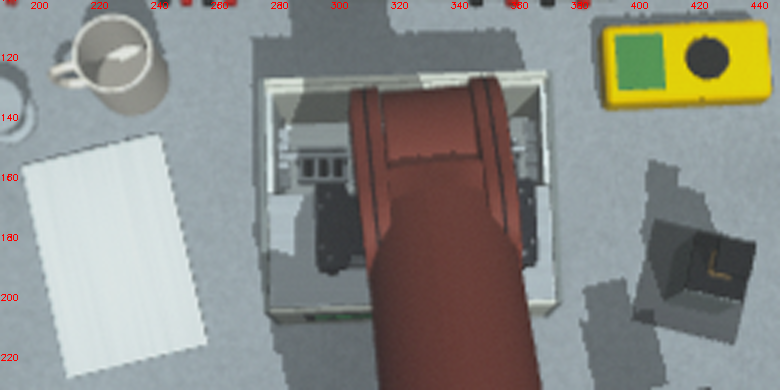

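>>> apply_moves([
  [-0.2,0,0,0,0,0,1],
  [-0.2,0,0,0,0,0,1],
  [-0.2,0,0,0,0,0,1],
  [0,0,0,0,0,0,1],
  [0,0,0,0,0,0,1],
  [0,0,0,0,0,0,1],
  [0,0,0,0,0,0,1],
  [0,0,0,0,0,0,1],
  [0,0,0,0,0,0,1],
  [0,0,0,0,0,0,1],
])

```text
clock: 7.7
tcp_pos: [0.49, -0.014, 0.1614]
tcp_rot: [0.0, 1.0, 0.017, 0.004]
force: [4.4, 0.5, 13.8]
width: 0.0004
gripper_force: 7.3
```

>>> apply_moves([
  [0,0,-1,0,0,0,1],
  [0,0,-1,0,0,0,1],
  [0,0,-1,0,0,0,1],
  [0,0,-1,0,0,0,1],
  [0,0,-1,0,0,0,-1],
  [0,0,-1,0,0,0,-1],
  [0,0,-1,0,0,0,-1],
  [0,0,0,0,0,0,-1],
  [0,0,0,0,0,0,-1],
  [0,0,0,0,0,0,-1],
])

```text
clock: 8.53
tcp_pos: [0.4865, -0.0144, 0.3328]
tcp_rot: [-0.0, 1.0, 0.017, -0.0]
force: [-0.5, 0.3, 0.3]
width: 0.0323
gripper_force: 0.0
```

Run:
```python
from h import *
s,p,r=st();c,im=shot('wrist','w2'); print(p,s['force'],s['width'],s['joints'])
g=im.copy()
cv2.imwrite('pics/crop4.png',cv2.resize(im[60:270,130:500],None,fx=2.1,fy=2.1,interpolation=cv2.INTER_CUBIC))
```

```text
[ 0.48654842 -0.01436254  0.33280317] [-0.5265934   0.27380098  0.26640472] 0.03230711661754231 [ 0.3391819  -0.01414294 -0.39287807  1.6925476  -0.00549481  1.46290507
 -1.59047106]
```

View pics/crop4.png

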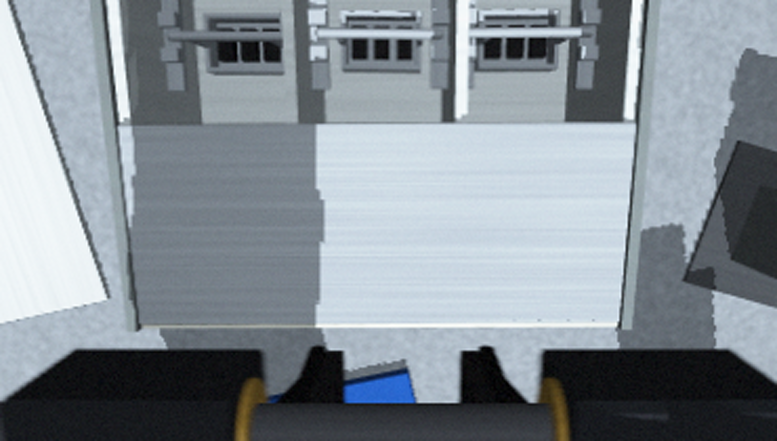

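All three baskets hang in their notches, with the bars at crop row ≈34. The cover lies fully on the deck, its front edge at the deck's front.

Run:
```python
from h import *
c=np.load('pics/w2.npy',allow_pickle=True)
q=lambda x,y:(130+x/2.1,60+y/2.1)
for n,pts,z in [('bars',[(168,35),(435,34),(318,34),(585,33)],.072),('coverback',[(118,124),(636,122)],.136),('coverfront',[(137,326),(632,326)],.136),('railsout',[(93,0),(660,0)],.136),('wallL',[(455,118),(467,118),(455,5),(467,5)],.13)]:
    print(n,[plane(c,*q(*p),z)[:2].round(4).tolist() for p in pts])
```

```text
bars [[0.6027, 0.127], [0.608, -0.0316], [0.6057, 0.0376], [0.6119, -0.1205]]
coverback [[0.5514, 0.1328], [0.5612, -0.1341]]
coverfront [[0.4419, 0.1307], [0.4512, -0.1458]]
railsout [[0.611, 0.1412], [0.6202, -0.139]]
wallL [[0.5597, -0.0412], [0.56, -0.0475], [0.6147, -0.0383], [0.6149, -0.0443]]
```

>>> apply_moves([
  [0,0,0,0,0,0.8,-1],
  [0,0,0,0,0,0.8,-1],
  [0,0,0,0,0,0.8,-1],
  [0.2,0.8,0,0,0,0,-1],
  [0.2,0.8,0,0,0,0,-1],
  [0.2,0.8,0,0,0,0,-1],
  [0.2,0.8,0,0,0,0,-1],
  [0.2,0.8,0,0,0,0,-1],
  [0.2,0.8,0,0,0,0,-1],
  [0.2,0.8,0,0,0,0,-1],
])

```text
clock: 9.42
tcp_pos: [0.4848, -0.1595, 0.3322]
tcp_rot: [-0.0, 0.992, -0.127, -0.001]
force: [0.1, -0.4, -0.3]
width: 0.0868
gripper_force: 0.0
```

>>> apply_moves([
  [0.2,0.8,0,0,0,0,-1],
  [0.2,0.8,0,0,0,0,-1],
  [0.2,0.8,0,0,0,0,-1],
  [0.2,0.8,0,0,0,0,-1],
  [0,0,0,0,0,0,-1],
  [0,0,0,0,0,0,-1],
  [0,0,0,0,0,0,-1],
  [0,0,0,0,0,0,-1],
  [0,0,0,0,0,0,-1],
  [0,0,0,0,0,0,-1],
])

```text
clock: 10.25
tcp_pos: [0.4848, -0.2403, 0.3336]
tcp_rot: [-0.0, 0.992, -0.126, 0.0]
force: [0.5, 0.1, -0.5]
width: 0.0873
gripper_force: 0.0
```

Run:
```python
from h import *
s,p,r=st();c,im=shot('wrist','w3'); print(p,r.as_matrix()[:2,:2].round(3).tolist(),s['width'])
ct,cs=cam('top'),cam('scene'); print('big rod',tri(ct,(423.4,247.3),cs,(250.3,141.6)))
print('small rod px',proj(c,[.4865,-.297,.165]),proj(c,[.4865,-.297,.114]), 'tip',proj(c,p+r.as_matrix()[:,2]*.025))
cv2.imwrite('pics/crop5.png',cv2.resize(im[100:400,120:520],None,fx=2,fy=2,interpolation=cv2.INTER_CUBIC))
```

```text
[ 0.48477243 -0.240325    0.33357263] [[0.968, -0.251], [-0.251, -0.968]] 0.08729976383772316
big rod (array([ 0.31885939, -0.24809627,  0.22963838]), np.float64(0.0022771576549002457))
small rod px [372.92893678 173.00738474] [365.8118502  165.42684129] tip [319.47766227 243.54568062]
```

View pics/crop5.png

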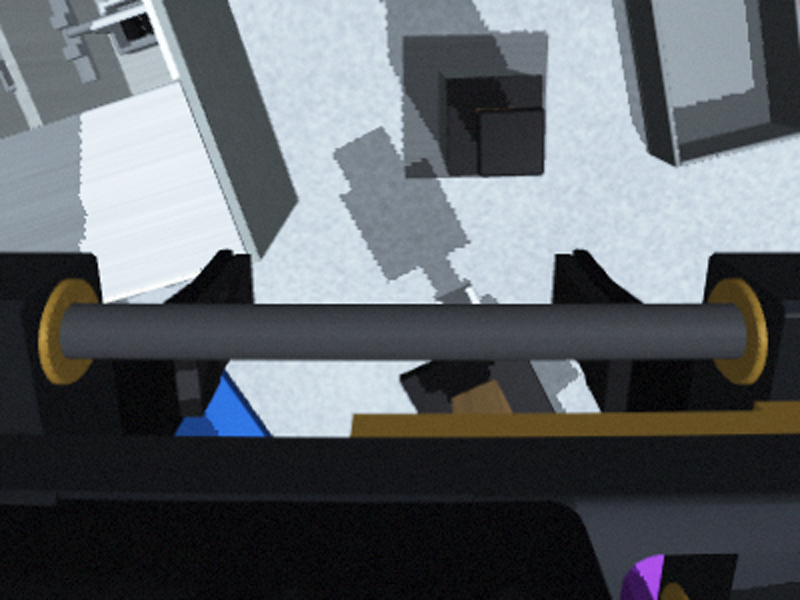

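Run:
```python
from h import *
c=np.load('pics/w3.npy',allow_pickle=True); s,p,r=st()
for q,z in [((376,170.5),.170),((357.5,153.5),.004),((366.3,162.8),.114)]: 
    P=plane(c,*q,z); print(P, (r.inv().apply(P-p)/.025).round(2))
print([round(np.linalg.norm(plane(c,120+a/2,100+b/2,.17)[:2]-plane(c,120+e/2,100+f/2,.17)[:2]),4) for a,b,e,f in [(478,109,543,109),(544,109,544,174)]])
print(r.inv().apply(np.array([.4865,-.297,.145])-p)/.025)
```

```text
[ 0.48932919 -0.29993159  0.17      ] [0.77 2.26 6.55]
[ 0.48732515 -0.30023644  0.004     ] [ 0.7   2.29 13.19]
[ 0.48943631 -0.29824072  0.114     ] [0.76 2.19 8.79]
[np.float64(0.0325), np.float64(0.0334)]
[0.63377811 2.17017232 7.54579555]
```

>>> apply_moves([
  [0.36,0.75,0,0,0,0,-1],
  [0.36,0.75,0,0,0,0,-1],
  [0,0.74,0,0,0,0,-1],
  [0,0,1,0,0,0,-1],
  [0,0,1,0,0,0,-1],
  [0,0,1,0,0,0,-1],
  [0,0,1,0,0,0,-1],
  [0,0,1,0,0,0,-1],
  [0,0,1,0,0,0,-1],
  [0,0,0.5,0,0,0,-1],
])

```text
clock: 11.13
tcp_pos: [0.4868, -0.2989, 0.1681]
tcp_rot: [-0.001, 0.992, -0.127, -0.002]
force: [-0.3, -0.2, 0.4]
width: 0.0869
gripper_force: 0.0
```

>>> apply_moves([
  [0,0,0.5,0,0,0,-1],
  [0,0,0.4,0,0,0,-1],
  [0,0,0.1,0,0,0,-1],
  [0,0,0,0,0,0,1],
  [0,0,0,0,0,0,1],
  [0,0,0,0,0,0,1],
  [0,0,0,0,0,0,1],
  [0,0,0,0,0,0,1],
  [0,0,0,0,0,0,1],
  [0,0,0,0,0,0,1],
], grip_force=50)

```text
clock: 11.97
tcp_pos: [0.488, -0.2999, 0.1463]
tcp_rot: [0.0, 0.992, -0.127, 0.0]
force: [-0.4, 0.5, 0.2]
width: 0.0481
gripper_force: 0.0
```

>>> apply_moves([
  [0,0,0,0,0,0,1],
  [0,0,0,0,0,0,1],
  [0,0,-0.1,0,0,0,1],
  [0,0,-0.1,0,0,0,1],
  [0,0,0,0,0,0,1],
  [0,0,0,0,0,0,1],
  [0,0,0,0,0,0,1],
  [0,0,0,0,0,0,1],
  [0,0,0,0,0,0,1],
  [0,0,0,0,0,0,1],
])

```text
clock: 12.8
tcp_pos: [0.4879, -0.2998, 0.1509]
tcp_rot: [-0.0, 0.992, -0.127, -0.0]
force: [0.4, -0.7, -1.1]
width: 0.0327
gripper_force: 49.7
```

The opening of 33 mm matches the head rather than the 22 mm handle, because I lifted before the fingers had closed. I'll open, go down and regrip.

>>> apply_moves([
  [0,0,0.15,0,0,0,1],
  [0,0,0,0,0,0,0.1],
  [0,0,0,0,0,0,0.1],
  [0,0,0,0,0,0,0.1],
  [0,0,0,0,0,0,0.1],
  [0,0,0.1,0,0,0,0.1],
  [0,0,0,0,0,0,0.1],
  [0,0,0,0,0,0,0.1],
  [0,0,0,0,0,0,0.1],
  [0,0,0,0,0,0,0.1],
])

```text
clock: 13.63
tcp_pos: [0.488, -0.2998, 0.1448]
tcp_rot: [-0.0, 0.992, -0.127, 0.0]
force: [-0.1, -0.0, 0.2]
width: 0.0394
gripper_force: 0.0
```

>>> apply_moves([
  [0,0,0,0,0,0,1],
  [0,0,0,0,0,0,1],
  [0,0,0,0,0,0,1],
  [0,0,0,0,0,0,1],
  [0,0,0,0,0,0,1],
  [0,0,0,0,0,0,1],
  [0,0,0,0,0,0,1],
  [0,0,0,0,0,0,1],
  [0,0,0,0,0,0,1],
  [0,0,0,0,0,0,1],
])

```text
clock: 14.47
tcp_pos: [0.488, -0.2998, 0.1449]
tcp_rot: [-0.0, 0.992, -0.127, 0.0]
force: [0.8, 2.0, 1.8]
width: 0.0329
gripper_force: 49.9
```

Run:
```python
from h import *
c,im=shot('scene','s4'); c2,w=shot('wrist','w4')
u=proj(c,[.488,-.3,.15]); print(u)
x,y=int(u[0]),int(u[1])
A=cv2.resize(im[y-40:y+60,x-50:x+50],(400,400),interpolation=cv2.INTER_CUBIC)
B=cv2.resize(w[150:350,220:420],(400,400),interpolation=cv2.INTER_CUBIC)
cv2.imwrite('pics/crop6.png',np.hstack([A,B]))
b=cv2.imread('pics/raw_scene0.png').astype(int); hsv=cv2.cvtColor(b.astype(np.uint8),cv2.COLOR_BGR2HSV)
m=((hsv[...,0]>8)&(hsv[...,0]<25)&(hsv[...,1]>70))[180:225,205:255]
for v in range(45):
    k=np.where(m[v])[0]
    if len(k): print(v+180,k.min()+205,k.max()+205)
```

```text
[226.90124513 195.59293878]
196 224 231
197 224 232
198 224 232
199 224 233
200 224 233
201 225 233
202 225 233
203 225 232
204 225 232
205 227 231
206 229 230
```

View pics/crop6.png

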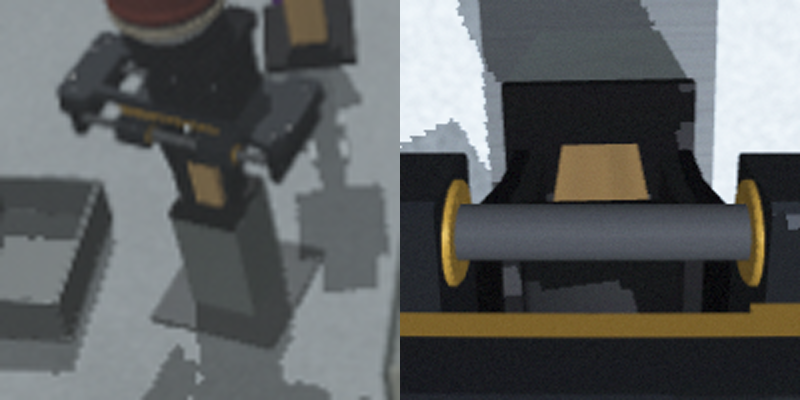

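>>> apply_moves([
  [0,0,0,0,0,0,0],
  [0,0,0,0,0,0,0],
  [0,0,0,0,0,0,0],
  [0,0,0.08,0,0,0,0],
  [0,0,0.08,0,0,0,0],
  [0,0,0,0,0,0,0],
  [0,0,0,0,0,0,0],
  [0,0,0,0,0,0,0],
  [0,0,0,0,0,0,0],
  [0,0,0,0,0,0,0],
])

```text
clock: 15.4
tcp_pos: [0.488, -0.2999, 0.1409]
tcp_rot: [0.0, 0.992, -0.127, 0.0]
force: [0.5, 0.0, -0.0]
width: 0.0432
gripper_force: 0.0
```

>>> apply_moves([
  [0,0,0,0,0,0,1],
  [0,0,0,0,0,0,1],
  [0,0,0,0,0,0,1],
  [0,0,0,0,0,0,1],
  [0,0,0,0,0,0,1],
  [0,0,0,0,0,0,1],
  [0,0,0,0,0,0,1],
  [0,0,0,0,0,0,1],
  [0,0,0,0,0,0,1],
  [0,0,0,0,0,0,1],
], grip_force=20)

```text
clock: 16.23
tcp_pos: [0.4879, -0.2998, 0.1408]
tcp_rot: [-0.0, 0.992, -0.127, -0.0]
force: [0.7, -0.1, -1.7]
width: 0.0243
gripper_force: 20.5
```

Run:
```python
from h import *
# heights of the rod from triangulation: head top corners (scene crop 3.8x @190,95 ; top crop 3x @190,95)
ct,cs=cam('top'),cam('scene')
print('head top', tri(ct,(190+735/3,95+258/3) ,cs,(190+168/3.8,95+354/3.8)))
s=lambda x,y:(190+x/3.8,95+y/3.8)
o=np.array([.488,-.299])
for n,q in [('head mid top',s(141,366)),('head bottom front edge',s(137,388)),('collar front corner',s(178,448)),('collar left corner',s(110,430))]:
    P0,d=ray(cs,*q); t=((o-P0[:2])@d[:2])/(d[:2]@d[:2]); print(n,(P0+t*d).round(3))
```

```text
head top (array([ 0.49523279, -0.28010773,  0.19375907]), np.float64(0.023275272858529053))
head mid top [ 0.487 -0.296  0.168]
head bottom front edge [ 0.49  -0.303  0.145]
collar front corner [ 0.482 -0.283  0.064]
collar left corner [ 0.502 -0.33   0.105]
```

>>> apply_moves([
  [0,0,0,0,0,0,1],
  [0,0,0,0,0,0,1],
  [0,0,0,0,0,0,1],
  [0,0,0,0,0,0,1],
  [0,0,0,0,0,0,1],
  [0,0,0,0,0,0,1],
  [0,0,0,0,0,0,1],
  [0,0,0,0,0,0,1],
  [0,0,0,0,0,0,1],
  [0,0,0,0,0,0,1],
], grip_force=50)

```text
clock: 17.07
tcp_pos: [0.4879, -0.2998, 0.1408]
tcp_rot: [-0.0, 0.992, -0.127, -0.0]
force: [-0.2, 0.7, -2.0]
width: 0.0242
gripper_force: 50.2
```

>>> apply_moves([
  [0,0,-0.1,0,0,0,1],
  [0,0,-0.1,0,0,0,1],
  [0,0,-0.1,0,0,0,1],
  [0,0,-0.1,0,0,0,1],
  [0,0,0,0,0,0,1],
  [0,0,0,0,0,0,1],
  [0,0,0,0,0,0,1],
  [0,0,0,0,0,0,1],
  [0,0,0,0,0,0,1],
  [0,0,0,0,0,0,1],
])

```text
clock: 17.9
tcp_pos: [0.4879, -0.2998, 0.1507]
tcp_rot: [-0.0, 0.992, -0.127, -0.0]
force: [0.8, 0.0, -1.2]
width: 0.0236
gripper_force: 50.2
```

>>> apply_moves([
  [0,0,-0.6,0,0,0,1],
  [0,0,-0.6,0,0,0,1],
  [0,0,-0.6,0,0,0,1],
  [0,0,-0.6,0,0,0,1],
  [0,0,-0.6,0,0,0,1],
  [0,0,-0.6,0,0,0,1],
  [0,0,-0.6,0,0,0,1],
  [0,0,-0.6,0,0,0,1],
  [0,0,-0.6,0,0,0,1],
  [0,0,-0.6,0,0,0,1],
])

```text
clock: 18.73
tcp_pos: [0.4878, -0.2998, 0.3015]
tcp_rot: [-0.0, 0.992, -0.127, -0.0]
force: [0.1, -0.3, -1.3]
width: 0.0238
gripper_force: 50.6
```

>>> apply_moves([
  [0,0,-0.6,0,0,0,1],
  [0,0,-0.4,0,0,0,1],
  [0,0,0,0,0,0,1],
  [0,0,0,0,0,0,1],
  [0,0,0,0,0,0,1],
  [0,0,0,0,0,0,1],
  [0,0,0,0,0,0,1],
  [0,0,0,0,0,0,1],
  [0,0,0,0,0,0,1],
  [0,0,0,0,0,0,1],
])

```text
clock: 19.57
tcp_pos: [0.4879, -0.2998, 0.3256]
tcp_rot: [-0.0, 0.992, -0.127, -0.0]
force: [0.6, 0.9, -1.2]
width: 0.0238
gripper_force: 50.5
```

Run:
```python
from h import *
s,p,r=st(); print(p,s['width'],s['force'])
c,im=shot('scene','s5'); c2,w=shot('wrist','w5')
og=p-[0,0,.1228]; u=proj(c,og+[0,0,.03]); print(u,'origin px wrist',proj(c2,og),'scene',proj(c,og))
x,y=int(u[0]),int(u[1])
A=cv2.resize(im[y-40:y+40,x-40:x+40],(400,400),interpolation=cv2.INTER_CUBIC)
B=cv2.resize(w[150:350,220:420],(400,400),interpolation=cv2.INTER_CUBIC)
cv2.imwrite('pics/crop7.png',np.hstack([A,B]))
```

```text
[ 0.48788835 -0.29983223  0.32561781] 0.023789679983363645 [ 0.56440677  0.90899511 -1.16875308]
[222.29620699 176.29507383] origin px wrist [320.00938853 199.49443713] scene [224.02787497 183.46787514]
```

View pics/crop7.png

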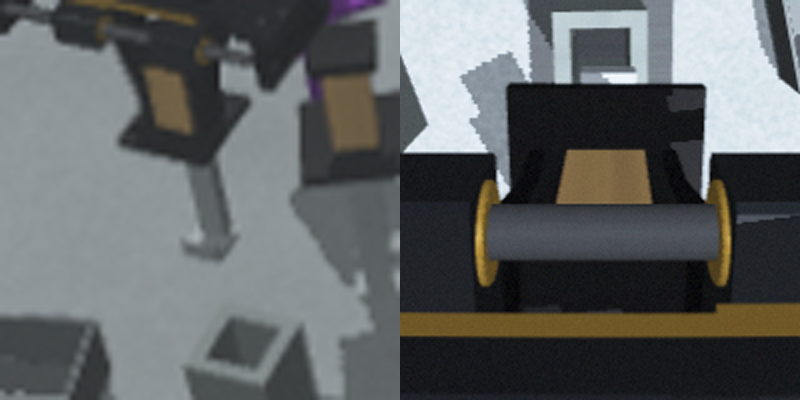

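Run:
```python
from h import *
c=np.load('pics/w5.npy',allow_pickle=True); s,p,r=st()
def at(q,z):
    P=plane(c,*q,z); return (r.inv().apply(P-p)*1000).round(1)
w=lambda x,y:(220+(x-400)/2,150+y/2)
oz=p[2]-.1228
print('collar top edge L,R', at(w(508,85),oz+.096),at(w(706,85),oz+.096))
for z in (.006,-.008): print('lip',z,at(w(585,66),oz+z),at(w(638,66),oz+z),at(w(585,85),oz+z))
w_=cv2.imread('pics/raw_w5.png'); g=cv2.cvtColor(w_,cv2.COLOR_BGR2GRAY)
print(g[176:196:1,326]); print(g[186,300:350])
```

```text
collar top edge L,R [ 30.2 -25.6  26.8] [30.2 30.2 26.8]
lip 0.006 [ 16.4  -6.4 116.8] [ 16.4  16.4 116.8] [  7.9  -6.5 116.8]
lip -0.008 [ 13.4  -6.8 130.8] [ 13.4  17.3 130.8] [  4.5  -6.9 130.8]
[ 74  72  79  79  79  76  77 105 107 104 187 241 243 242 242 209  53  17
  20  24]
[203 203 201 204 201 163  83  68  78  86 114 137 132 133 131 129 130 129
 133 134 163 182 183 183 183 188 187 185 180 184 187 183 185 184 185 186
 185 191 202 206 202 204 206 182 141 132 131 131 131 129]
```

Run:
```python
from h import *
g=cv2.cvtColor(cv2.imread('pics/raw_w5.png'),cv2.COLOR_BGR2GRAY)
for v in (180,184,188,190): print(v,g[v,296:346].tolist())
c=np.load('pics/w5.npy',allow_pickle=True); s,p,r=st()
print('model lip corners px')
for x,y,z in [(13,-12,-8),(13,12,-8),(13,-12,6),(13,12,6),(9,12,6)]:
    print(proj(c,p+r.apply(np.array([x,y,122.8-z])/1000)).round(1))
```

```text
180 [148, 182, 197, 197, 197, 196, 198, 197, 198, 156, 81, 67, 72, 79, 82, 80, 79, 77, 74, 77, 77, 76, 80, 77, 80, 78, 77, 77, 77, 76, 79, 78, 76, 78, 76, 81, 75, 60, 52, 148, 200, 199, 200, 201, 197, 200, 199, 177, 140, 134]
184 [138, 172, 201, 199, 198, 199, 204, 200, 201, 161, 80, 69, 74, 79, 87, 97, 105, 106, 105, 103, 103, 102, 103, 102, 105, 106, 106, 103, 107, 102, 107, 107, 107, 105, 107, 106, 106, 102, 105, 106, 110, 147, 191, 203, 204, 204, 202, 180, 142, 131]
188 [138, 175, 201, 200, 199, 203, 201, 203, 200, 170, 97, 75, 73, 88, 134, 162, 163, 162, 163, 165, 162, 162, 161, 160, 161, 220, 243, 241, 242, 244, 243, 243, 243, 243, 244, 243, 244, 243, 244, 242, 243, 241, 227, 205, 204, 204, 207, 184, 147, 138]
190 [122, 168, 205, 202, 202, 204, 205, 201, 202, 168, 100, 77, 78, 89, 135, 164, 161, 163, 160, 162, 163, 160, 160, 163, 163, 161, 162, 162, 219, 242, 242, 243, 243, 243, 243, 243, 242, 244, 244, 243, 243, 238, 220, 207, 206, 205, 207, 183, 140, 128]
model lip corners px
[306.8 183.4]
[333.2 183.4]
[306.1 186.8]
[333.8 186.8]
[333.8 191.3]
```

The hook tip points along tool +x, with the hook about 3.6 mm to tool +y. I'm going to the right well first.

>>> apply_moves([
  [0,0,0,0,0,-0.8,1],
  [0,0,0,0,0,-0.8,1],
  [0,0,0,0,0,-0.8,1],
  [0.4,-0.8,0,0,0,0,1],
  [0.4,-0.8,0,0,0,0,1],
  [0.4,-0.8,0,0,0,0,1],
  [0.4,-0.8,0,0,0,0,1],
  [0.4,-0.8,0,0,0,0,1],
  [0.4,-0.8,0,0,0,0,1],
  [0.4,-0.8,0,0,0,0,1],
])

```text
clock: 20.5
tcp_pos: [0.5536, -0.1566, 0.3259]
tcp_rot: [0.0, 1.0, 0.017, 0.0]
force: [-0.4, 1.3, -0.8]
width: 0.024
gripper_force: 51.3
```

>>> apply_moves([
  [0.4,-0.8,0,0,0,0,1],
  [0.4,-0.8,0,0,0,0,1],
  [0.4,-0.8,0,0,0,0,1],
  [0.36,-0.56,0,0,0,0,1],
  [0,0,0,0,0,0,1],
  [0,0,0,0,0,0,1],
  [0,0,0,0,0,0,1],
  [0,0,0,0,0,0,1],
  [0,0,0,0,0,0,1],
  [0,0,0,0,0,0,1],
])

```text
clock: 21.33
tcp_pos: [0.5895, -0.0832, 0.3259]
tcp_rot: [0.0, 1.0, 0.016, 0.0]
force: [1.1, -0.0, -2.1]
width: 0.0236
gripper_force: 50.5
```

```bash
cat >> h.py <<'E'
HK=np.array([.003,.0036,.1228])  # hook origin in tool frame
E
python3 - <<'E'
from h import *
s,p,r=st(); print(p,r.as_euler('zyx',degrees=True).round(2),s['width'])
c,w=shot('wrist','w6')
print('hook',p+r.apply(HK), proj(c,p+r.apply(HK+[.010,0,0])), 'bar R ends',proj(c,[.6118,-.123,.072]),proj(c,[.6088,-.047,.072]))
cv2.imwrite('pics/crop8.png',cv2.resize(w[80:230,200:440],None,fx=3.3,fy=3.3,interpolation=cv2.INTER_CUBIC))
E
```

```text
[ 0.58948254 -0.08319631  0.32589844] [ -1.83   0.   179.99] 0.023635264170008947
hook [ 0.59259931 -0.08672487  0.20309927] [323.72576024 185.04359418] bar R ends [351.16345237 157.21565656] [292.65934939 157.63211586]
```

View pics/crop8.png

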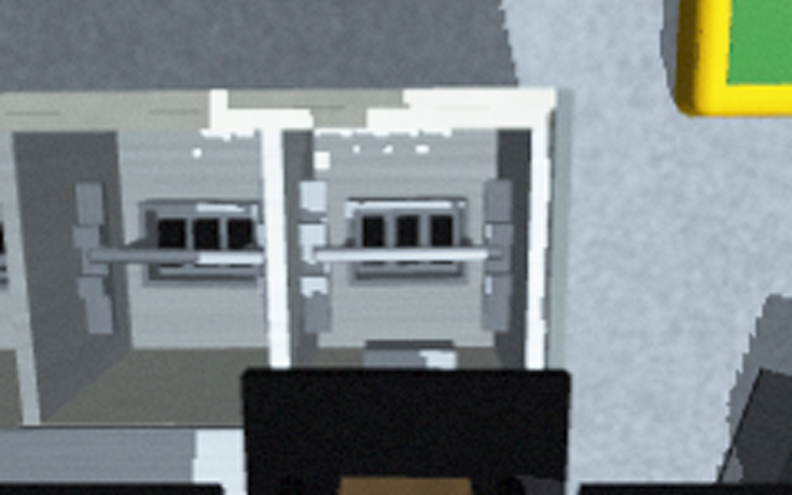

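>>> apply_moves([
  [0,-0.07,0.8,0,0,0,1],
  [0,0,0.8,0,0,0,1],
  [0,0,0.8,0,0,0,1],
  [0,0,0.8,0,0,0,1],
  [0,0,0.8,0,0,0,1],
  [0,0,0.6,0,0,0,1],
  [0,0,0.4,0,0,0,1],
  [0,0,0.3,0,0,0,1],
  [0,0,0,0,0,0,1],
  [0,0,0,0,0,0,1],
])

```text
clock: 22.22
tcp_pos: [0.5899, -0.0806, 0.1938]
tcp_rot: [-0.0, 1.0, 0.017, 0.0]
force: [0.1, 0.5, -2.9]
width: 0.024
gripper_force: 50.8
```

>>> apply_moves([
  [0,0,0.3,0,0,0,1],
  [0,0,0.24,0,0,0,1],
  [0,0,0,0,0,0,1],
  [0,0,0,0,0,0,1],
  [0,0,0,0,0,0,1],
  [0,0,0,0,0,0,1],
  [0,0,0,0,0,0,1],
  [0,0,0,0,0,0,1],
  [0,0,0,0,0,0,1],
  [0,0,0,0,0,0,1],
])

```text
clock: 23.05
tcp_pos: [0.5897, -0.0805, 0.1799]
tcp_rot: [-0.0, 1.0, 0.017, 0.0]
force: [-1.1, 0.5, -0.5]
width: 0.0238
gripper_force: 50.7
```

>>> apply_moves([
  [0.15,0,0,0,0,0,1],
  [0.15,0,0,0,0,0,1],
  [0.15,0,0,0,0,0,1],
  [0.15,0,0,0,0,0,1],
  [0.1,0,0,0,0,0,1],
  [0,0,0,0,0,0,1],
  [0,0,0,0,0,0,1],
  [0,0,0,0,0,0,1],
  [0,0,0,0,0,0,1],
  [0,0,0,0,0,0,1],
])

```text
clock: 23.88
tcp_pos: [0.607, -0.08, 0.1798]
tcp_rot: [0.0, 1.0, 0.017, -0.0]
force: [0.2, -0.4, -0.8]
width: 0.0237
gripper_force: 50.7
```

>>> apply_moves([
  [0,0,-0.15,0,0,0,1],
  [0,0,-0.15,0,0,0,1],
  [0,0,-0.15,0,0,0,1],
  [0,0,-0.15,0,0,0,1],
  [0,0,-0.15,0,0,0,1],
  [0,0,-0.15,0,0,0,1],
  [0,0,-0.15,0,0,0,1],
  [0,0,-0.15,0,0,0,1],
  [0,0,-0.15,0,0,0,1],
  [0,0,0,0,0,0,1],
])

```text
clock: 24.72
tcp_pos: [0.6075, -0.08, 0.2145]
tcp_rot: [0.0, 1.0, 0.017, 0.001]
force: [0.3, -0.9, -2.7]
width: 0.0238
gripper_force: 50.7
```

>>> apply_moves([
  [0,0,-0.3,0,0,0,1],
  [0,0,-0.5,0,0,0,1],
  [0,0,-0.6,0,0,0,1],
  [0,0,-0.6,0,0,0,1],
  [0,0,-0.6,0,0,0,1],
  [0,0,-0.6,0,0,0,1],
  [0,0,-0.6,0,0,0,1],
  [0,0,-0.6,0,0,0,1],
  [0,0,-0.6,0,0,0,1],
  [0,0,-0.5,0,0,0,1],
])

```text
clock: 25.55
tcp_pos: [0.6073, -0.0799, 0.3534]
tcp_rot: [0.0, 1.0, 0.017, 0.001]
force: [0.3, -0.3, -2.9]
width: 0.0236
gripper_force: 50.8
```

>>> apply_moves([
  [0,0,0,0,0,0,1],
  [0,0,0,0,0,0,1],
  [0,0,0,0,0,0,1],
  [0,0,0,0,0,0,1],
  [0,0,0,0,0,0,1],
  [0,0,0,0,0,0,1],
  [0,0,0,0,0,0,1],
  [0,0,0,0,0,0,1],
  [0,0,0,0,0,0,1],
  [0,0,0,0,0,0,1],
])

```text
clock: 26.38
tcp_pos: [0.6072, -0.08, 0.351]
tcp_rot: [-0.0, 1.0, 0.017, -0.0]
force: [-0.2, 0.4, -3.4]
width: 0.0239
gripper_force: 50.7
```

```bash
cat >> h.py <<'E'
def plate(im,c):
    hsv=cv2.cvtColor(im,cv2.COLOR_BGR2HSV); m=((hsv[...,2]>200)).astype(np.uint8); m[:,:185]=0; m[:,275:]=0; m[:120]=0;m[250:]=0
    m=cv2.morphologyEx(m,cv2.MORPH_OPEN,np.ones((3,3)))
    k=max(cv2.findContours(m,0,2)[0],key=cv2.contourArea); b=cv2.boxPoints(cv2.minAreaRect(k))
    P=np.array([plane(c,*q,.008)[:2] for q in b]); a,b2=P[1]-P[0],P[2]-P[1]; l=a if np.linalg.norm(a)>np.linalg.norm(b2) else b2
    l=l*np.sign(l[0]); return P.mean(0).round(4),np.linalg.norm(a).round(3),np.linalg.norm(b2).round(3),np.degrees(np.arctan2(l[1],l[0])).round(1)
E
python3 - <<'E'
from h import *
s,p,r=st(); print(p,s['width'],s['force'])
ct,t=shot('top','t7'); print(plate(t,ct)); print(plate(cv2.imread('pics/raw_top0.png'),ct))
c,im=shot('scene','s7'); og=p+r.apply(HK); u=proj(c,og); x,y=map(int,u)
A=cv2.resize(im[y-45:y+45,x-50:x+50],(400,360),interpolation=cv2.INTER_CUBIC)
c2,w=shot('wrist','w7'); B=cv2.resize(w[80:260,220:420],(400,360),interpolation=cv2.INTER_CUBIC)
cv2.imwrite('pics/crop9.png',np.hstack([A,B]))
E
```

```text
[ 0.60717208 -0.07997358  0.35103694] 0.023902112047050533 [-0.16185124  0.38146979 -3.41516842]
(array([0.4981, 0.3537]), np.float64(0.151), np.float64(0.231), np.float64(12.5))
(array([0.5107, 0.3102]), np.float64(0.148), np.float64(0.227), np.float64(14.1))
```

View pics/crop9.png

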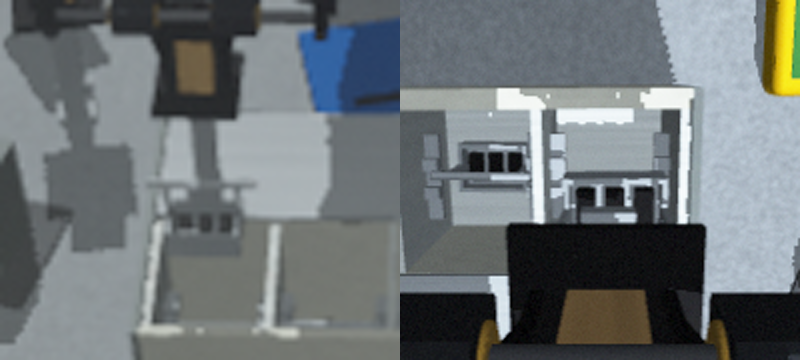

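>>> apply_moves([
  [0,-0.2,0,0,0,0,1],
  [-0.05,-0.4,0,0,0,0,1],
  [-0.05,-0.6,0,0,0,0,1],
  [-0.05,-0.7,0,0,0,0,1],
  [-0.05,-0.7,0,0,0,0,1],
  [-0.05,-0.7,0,0,0,0,1],
  [-0.05,-0.7,0,0,0,0,1],
  [-0.05,-0.7,0,0,0,0,1],
  [-0.05,-0.7,0,0,0,0,1],
  [-0.05,-0.7,0,0,0,0,1],
])

```text
clock: 27.37
tcp_pos: [0.5901, 0.0749, 0.3513]
tcp_rot: [-0.0, 1.0, 0.018, 0.0]
force: [0.1, -0.2, -2.8]
width: 0.0241
gripper_force: 50.7
```

>>> apply_moves([
  [-0.05,-0.7,0,0,0,0,1],
  [-0.05,-0.7,0,0,0,0,1],
  [-0.05,-0.7,0,0,0,0,1],
  [-0.05,-0.7,0,0,0,0,1],
  [-0.05,-0.7,0,0,0,0,1],
  [-0.05,-0.7,0,0,0,0,1],
  [-0.05,-0.7,0,0,0,0,1],
  [-0.05,-0.7,0,0,0,0,1],
  [-0.05,-0.7,0,0,0,0,1],
  [-0.05,-0.7,0,0,0,0,1],
])

```text
clock: 28.2
tcp_pos: [0.5712, 0.2492, 0.3513]
tcp_rot: [-0.0, 1.0, 0.018, 0.0]
force: [-1.0, -0.0, -3.5]
width: 0.0239
gripper_force: 50.7
```

>>> apply_moves([
  [-0.05,-0.7,0,0,0,0,1],
  [-0.05,-0.7,0,0,0,0,1],
  [-0.05,-0.7,0,0,0,0,1],
  [-0.05,-0.7,0,0,0,0,1],
  [0,-0.7,0,0,0,0,1],
  [0,-0.6,0,0,0,0,1],
  [0,-0.4,0,0,0,0,1],
  [0,-0.3,0,0,0,0,1],
  [0,-0.24,0,0,0,0,1],
  [0,0,0,0,0,0,1],
])

```text
clock: 29.03
tcp_pos: [0.5629, 0.3734, 0.3509]
tcp_rot: [-0.0, 1.0, 0.017, -0.0]
force: [0.2, 0.3, -3.1]
width: 0.0239
gripper_force: 50.4
```

Run:
```python
from h import *
s,p,r=st(); print(p,'hook',p+r.apply(HK),s['width'],s['force'])
c,w=shot('wrist','w8'); cs,sc=shot('scene','s8'); og=p+r.apply(HK)
c2=cam('top'); x,y=map(int,proj(cs,og+[0,0,-.06]))
A=cv2.resize(sc[y-60:y+60,x-60:x+60],(400,400),interpolation=cv2.INTER_CUBIC)
B=cv2.resize(w[60:260,220:420],(400,400),interpolation=cv2.INTER_CUBIC)
cv2.imwrite('pics/crop10.png',np.hstack([A,B]))
# plate check in wrist picture: predicted corners
ax=np.array([np.cos(np.radians(12.5)),np.sin(np.radians(12.5))]);ay=np.array([-ax[1],ax[0]])
for a,b in [(1,1),(1,-1)]: print('plate corner px',proj(c,np.r_[[.4981,.3537]+a*.115*ax+b*.075*ay,.008]).round(0))
```

```text
[0.5628927  0.37343885 0.35088977] hook [0.56595569 0.36999441 0.22808686] 0.023938516138255473 [ 0.23598763  0.32508818 -3.05002753]
plate corner px [271. 142.]
plate corner px [366. 124.]
```

View pics/crop10.png

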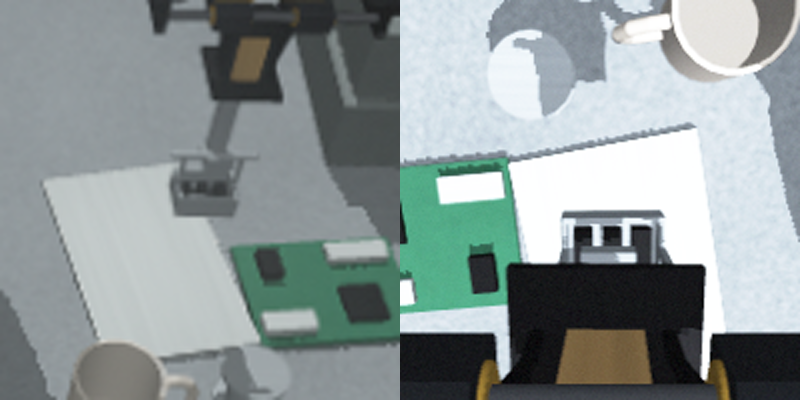

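>>> apply_moves([
  [0,0,0.3,0,0,0,1],
  [0,0,0.5,0,0,0,1],
  [0,0,0.6,0,0,0,1],
  [0,0,0.6,0,0,0,1],
  [0,0,0.6,0,0,0,1],
  [0,0,0.6,0,0,0,1],
  [0,0,0.6,0,0,0,1],
  [0,0,0.6,0,0,0,1],
  [0,0,0.6,0,0,0,1],
  [0,0,0.6,0,0,0,1],
])

```text
clock: 29.97
tcp_pos: [0.5631, 0.3711, 0.209]
tcp_rot: [0.0, 1.0, 0.016, -0.0]
force: [0.2, 0.5, -3.7]
width: 0.0237
gripper_force: 50.7
```

>>> apply_moves([
  [0,0,0.2,0,0,0,1],
  [0,0,0.12,0,0,0,1],
  [0,0,0.12,0,0,0,1],
  [0,0,0.12,0,0,0,1],
  [0,0,0.1,0,0,0,1],
  [0,0,0.08,0,0,0,1],
  [0,0,0.08,0,0,0,1],
  [0,0,0.06,0,0,0,1],
  [0,0,0.06,0,0,0,1],
  [0,0,0.06,0,0,0,1],
])

```text
clock: 30.8
tcp_pos: [0.5635, 0.3724, 0.1863]
tcp_rot: [-0.0, 1.0, 0.017, 0.0]
force: [-0.8, -0.5, -1.1]
width: 0.0236
gripper_force: 50.6
```

>>> apply_moves([
  [0,0,0.08,0,0,0,1],
  [0,0,0.08,0,0,0,1],
  [0,0,0.08,0,0,0,1],
  [0,0,0.08,0,0,0,1],
  [0,0,0.08,0,0,0,1],
  [0,0,0,0,0,0,1],
  [0,0,0,0,0,0,1],
  [0,0,0,0,0,0,1],
  [0,0,0,0,0,0,1],
  [0,0,0,0,0,0,1],
])

```text
clock: 31.63
tcp_pos: [0.5634, 0.3724, 0.1762]
tcp_rot: [-0.0, 1.0, 0.017, 0.0]
force: [-0.7, 0.2, -0.3]
width: 0.0238
gripper_force: 50.6
```

>>> apply_moves([
  [-0.1,0,0,0,0,0,1],
  [-0.1,0,0,0,0,0,1],
  [-0.1,0,0,0,0,0,1],
  [-0.1,0,0,0,0,0,1],
  [-0.1,0,0,0,0,0,1],
  [-0.1,0,0,0,0,0,1],
  [-0.1,0,0,0,0,0,1],
  [-0.1,0,0,0,0,0,1],
  [0,0,0,0,0,0,1],
  [0,0,0,0,0,0,1],
])

```text
clock: 32.47
tcp_pos: [0.5432, 0.3717, 0.1762]
tcp_rot: [-0.0, 1.0, 0.017, 0.0]
force: [-0.0, -0.1, -2.0]
width: 0.0239
gripper_force: 50.6
```

>>> apply_moves([
  [0,0,-0.2,0,0,0,1],
  [0,0,-0.3,0,0,0,1],
  [0,0,-0.5,0,0,0,1],
  [0,0,-0.8,0,0,0,1],
  [0,0,-0.8,0,0,0,1],
  [0,0,-0.8,0,0,0,1],
  [0,0,-0.8,0,0,0,1],
  [0,0,-0.8,0,0,0,1],
  [0,0,-0.8,0,0,0,1],
  [0,0,-0.2,0,0,0,1],
])

```text
clock: 33.3
tcp_pos: [0.544, 0.3725, 0.3312]
tcp_rot: [-0.002, 1.0, 0.017, 0.002]
force: [0.1, -0.2, -1.8]
width: 0.0241
gripper_force: 50.7
```

>>> apply_moves([
  [0.06,0.7,0,0,0,0,1],
  [0.06,0.7,0,0,0,0,1],
  [0.06,0.7,0,0,0,0,1],
  [0.06,0.7,0,0,0,0,1],
  [0.06,0.7,0,0,0,0,1],
  [0.06,0.7,0,0,0,0,1],
  [0.06,0.7,0,0,0,0,1],
  [0.06,0.7,0,0,0,0,1],
  [0.06,0.7,0,0,0,0,1],
  [0.06,0.7,0,0,0,0,1],
])

```text
clock: 34.13
tcp_pos: [0.5641, 0.1964, 0.3262]
tcp_rot: [-0.0, 1.0, 0.017, 0.0]
force: [0.8, 0.3, -1.6]
width: 0.024
gripper_force: 50.7
```

>>> apply_moves([
  [0.06,0.7,0,0,0,0,1],
  [0.06,0.7,0,0,0,0,1],
  [0.06,0.7,0,0,0,0,1],
  [0.06,0.7,0,0,0,0,1],
  [0.06,0.7,0,0,0,0,1],
  [0.06,0.7,0,0,0,0,1],
  [0.06,0.7,0,0,0,0,1],
  [0.06,0.7,0,0,0,0,1],
  [0.06,0.7,0,0,0,0,1],
  [0.06,0.7,0,0,0,0,1],
])

```text
clock: 34.97
tcp_pos: [0.5849, 0.022, 0.3262]
tcp_rot: [-0.0, 1.0, 0.017, 0.0]
force: [-0.9, -0.3, -1.4]
width: 0.0239
gripper_force: 50.7
```

>>> apply_moves([
  [0,0.7,0,0,0,0,1],
  [0,0,0,0,0,0,1],
  [0,0,0,0,0,0,1],
  [0,0,0,0,0,0,1],
  [0,0,0,0,0,0,1],
  [0,0,0,0,0,0,1],
  [0,0,0,0,0,0,1],
  [0,0,0,0,0,0,1],
  [0,0,0,0,0,0,1],
  [0,0,0,0,0,0,1],
])

```text
clock: 35.8
tcp_pos: [0.5855, 0.0055, 0.3261]
tcp_rot: [-0.0, 1.0, 0.017, -0.0]
force: [0.9, -0.4, -1.7]
width: 0.024
gripper_force: 51.1
```

Run:
```python
from h import *
s,p,r=st(); print(p,s['width'],s['force'])
c,w=shot('wrist','w9'); t,ti=shot('top','t9'); print(plate(ti,t))
h=p+r.apply(HK); print('hook',h); 
for n,b in dict(L=[.6037,.091],M=[.607,.003],R=[.6103,-.085]).items():
    d=r.inv().apply(np.r_[b,.072]-h)/.025; print(n,d.round(2))
# lip columns
g=cv2.cvtColor(w,cv2.COLOR_BGR2GRAY); u=proj(c,p+r.apply(HK+[.01,0,0])); print(u)
A=cv2.resize(ti[130:240,180:290],(400,400),interpolation=cv2.INTER_CUBIC)
B=cv2.resize(w[80:230,245:395],(400,400),interpolation=cv2.INTER_CUBIC)
cv2.imwrite('pics/crop11.png',np.hstack([A,B]))
```

```text
[0.58553983 0.00553911 0.32605709] 0.024043462286124927 [ 0.91585986 -0.4131445  -1.74619258]
(array([0.4981, 0.3537]), np.float64(0.151), np.float64(0.231), np.float64(12.5))
hook [0.58865313 0.00205029 0.2032567 ]
L [ 0.72 -3.54  5.25]
M [ 0.73 -0.01  5.25]
R [0.75 3.51 5.25]
[323.68596034 185.02806565]
```

View pics/crop11.png

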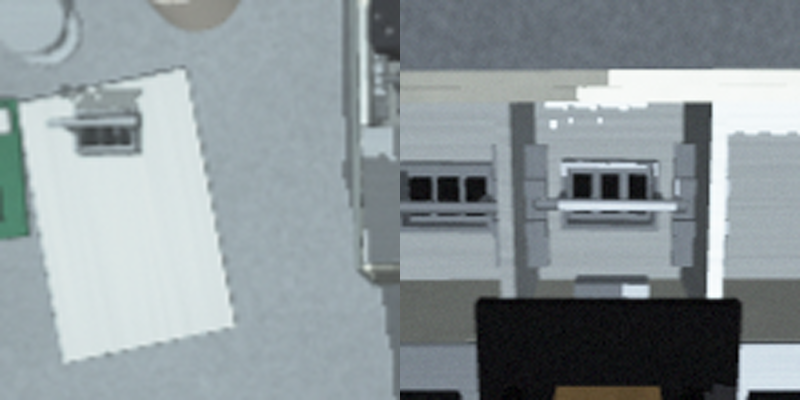

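Basket 1 stands on the plate and the hook is lined up with the middle bar, so I'm repeating the sequence there.

>>> apply_moves([
  [0,0,0.8,0,0,0,1],
  [0,0,0.8,0,0,0,1],
  [0,0,0.8,0,0,0,1],
  [0,0,0.8,0,0,0,1],
  [0,0,0.8,0,0,0,1],
  [0,0,0.6,0,0,0,1],
  [0,0,0.4,0,0,0,1],
  [0,0,0.3,0,0,0,1],
  [0,0,0.3,0,0,0,1],
  [0,0,0.24,0,0,0,1],
])

```text
clock: 36.73
tcp_pos: [0.5858, 0.0054, 0.1799]
tcp_rot: [-0.0, 1.0, 0.017, 0.0]
force: [-0.5, -0.2, -1.3]
width: 0.0242
gripper_force: 51.0
```

>>> apply_moves([
  [0,0,0,0,0,0,1],
  [0,0,0,0,0,0,1],
  [0,0,0,0,0,0,1],
  [0.15,0,0,0,0,0,1],
  [0.15,0,0,0,0,0,1],
  [0.15,0,0,0,0,0,1],
  [0.15,0,0,0,0,0,1],
  [0.12,0,0,0,0,0,1],
  [0,0,0,0,0,0,1],
  [0,0,0,0,0,0,1],
])

```text
clock: 37.57
tcp_pos: [0.6037, 0.006, 0.1799]
tcp_rot: [-0.0, 1.0, 0.017, -0.0]
force: [-0.5, -0.4, -1.2]
width: 0.0236
gripper_force: 50.9
```

>>> apply_moves([
  [0,0,-0.15,0,0,0,1],
  [0,0,-0.15,0,0,0,1],
  [0,0,-0.15,0,0,0,1],
  [0,0,-0.15,0,0,0,1],
  [0,0,-0.15,0,0,0,1],
  [0,0,-0.15,0,0,0,1],
  [0,0,-0.15,0,0,0,1],
  [0,0,-0.15,0,0,0,1],
  [0,0,-0.15,0,0,0,1],
  [0,0,0,0,0,0,1],
])

```text
clock: 38.4
tcp_pos: [0.6039, 0.006, 0.2148]
tcp_rot: [-0.0, 1.0, 0.017, 0.001]
force: [0.3, -0.0, -1.6]
width: 0.0239
gripper_force: 50.9
```

>>> apply_moves([
  [0,0,-0.3,0,0,0,1],
  [0,0,-0.5,0,0,0,1],
  [0,0,-0.6,0,0,0,1],
  [0,0,-0.6,0,0,0,1],
  [0,0,-0.6,0,0,0,1],
  [0,0,-0.6,0,0,0,1],
  [0,0,-0.6,0,0,0,1],
  [0,0,-0.6,0,0,0,1],
  [0,0,-0.6,0,0,0,1],
  [0,0,-0.5,0,0,0,1],
])

```text
clock: 39.23
tcp_pos: [0.6036, 0.006, 0.3536]
tcp_rot: [-0.0, 1.0, 0.017, 0.001]
force: [-0.4, 0.3, -2.2]
width: 0.0236
gripper_force: 51.0
```

>>> apply_moves([
  [0,0,0,0,0,0,1],
  [0,0,0,0,0,0,1],
  [0,0,0,0,0,0,1],
  [0,0,0,0,0,0,1],
  [0,0,0,0,0,0,1],
  [0,0,0,0,0,0,1],
  [0,0,0,0,0,0,1],
  [0,0,0,0,0,0,1],
  [0,0,0,0,0,0,1],
  [0,0,0,0,0,0,1],
])

```text
clock: 40.07
tcp_pos: [0.6036, 0.0059, 0.3513]
tcp_rot: [-0.0, 1.0, 0.017, -0.0]
force: [-0.4, 0.1, -3.3]
width: 0.0238
gripper_force: 50.9
```

Run:
```python
from h import *
s,p,r=st(); F=[]
c,w=shot('wrist','w10'); F.append(bot.observe()['force'][2])
cs,sc=shot('scene','s10'); F.append(bot.observe()['force'][2])
t,ti=shot('top','t10'); F.append(bot.observe()['force'][2]); print(F,p,plate(ti,t))
# is the well's bar gone: compare w10 vs w7-like: hanging basket dark bottom holes just ahead of collar (w7 had them at crop (577-655,187-225)/2)
h=p+r.apply(HK)
g=cv2.cvtColor(w,cv2.COLOR_BGR2GRAY); g7=cv2.cvtColor(cv2.imread('pics/raw_w7.png'),cv2.COLOR_BGR2GRAY)
for n,G in (('w7',g7),('now',g)): print(n,[int(v) for v in G[180,295:365:2]])
sg=cv2.cvtColor(sc,cv2.COLOR_BGR2GRAY); s0=cv2.cvtColor(cv2.imread('pics/raw_s7.png'),cv2.COLOR_BGR2GRAY)
for n,G,P in (('s7',s0,np.array([.6103,-.0835,.228])),('now',sg,h)):
    u,v=map(int,proj(cs,P+[0,0,-.045])); print(n,[int(x) for x in G[v,u-18:u+18]])
```

```text
[np.float64(-3.2550799736827134), np.float64(-2.601403703691085), np.float64(-1.7873995106491787)] [0.60356075 0.00593355 0.35128573] (array([0.4981, 0.3537]), np.float64(0.151), np.float64(0.231), np.float64(12.5))
w7 [110, 125, 128, 124, 196, 98, 102, 32, 35, 35, 33, 84, 213, 125, 38, 31, 30, 32, 34, 212, 176, 38, 35, 31, 32, 37, 105, 134, 116, 130, 72, 70, 209, 247, 151]
now [124, 132, 131, 119, 106, 91, 18, 19, 17, 21, 68, 128, 117, 37, 39, 35, 39, 94, 223, 133, 30, 37, 39, 34, 34, 123, 68, 187, 187, 75, 73, 180, 249, 249, 170]
s7 [152, 152, 150, 146, 135, 163, 197, 176, 157, 142, 82, 76, 63, 63, 59, 86, 86, 64, 63, 59, 92, 93, 68, 63, 60, 105, 110, 98, 110, 117, 117, 118, 117, 117, 141, 176]
now [115, 116, 116, 115, 138, 172, 165, 130, 116, 134, 130, 104, 79, 61, 62, 61, 93, 91, 65, 62, 58, 93, 91, 58, 44, 45, 75, 101, 107, 110, 114, 116, 115, 115, 122, 127]
```

>>> apply_moves([
  [-0.06,-0.2,0,0,0,0,1],
  [-0.08,-0.4,0,0,0,0,1],
  [-0.1,-0.5,0,0,0,0,1],
  [-0.17,-0.6,0,0,0,0,1],
  [-0.17,-0.6,0,0,0,0,1],
  [-0.17,-0.6,0,0,0,0,1],
  [-0.17,-0.6,0,0,0,0,1],
  [-0.17,-0.6,0,0,0,0,1],
  [-0.17,-0.6,0,0,0,0,1],
  [-0.17,-0.6,0,0,0,0,1],
])

```text
clock: 41.05
tcp_pos: [0.5624, 0.1397, 0.3515]
tcp_rot: [-0.0, 1.0, 0.018, 0.0]
force: [0.3, 0.1, -2.7]
width: 0.0239
gripper_force: 50.9
```

>>> apply_moves([
  [-0.17,-0.6,0,0,0,0,1],
  [-0.17,-0.6,0,0,0,0,1],
  [-0.17,-0.6,0,0,0,0,1],
  [-0.17,-0.6,0,0,0,0,1],
  [-0.17,-0.6,0,0,0,0,1],
  [-0.17,-0.6,0,0,0,0,1],
  [-0.17,-0.6,0,0,0,0,1],
  [-0.17,-0.6,0,0,0,0,1],
  [-0.17,-0.6,0,0,0,0,1],
  [-0.17,-0.6,0,0,0,0,1],
])

```text
clock: 41.88
tcp_pos: [0.5145, 0.2879, 0.3515]
tcp_rot: [-0.0, 1.0, 0.017, 0.0]
force: [-0.0, 0.1, -2.7]
width: 0.0241
gripper_force: 50.9
```

>>> apply_moves([
  [-0.17,-0.6,0,0,0,0,1],
  [-0.17,-0.6,0,0,0,0,1],
  [-0.17,-0.6,0,0,0,0,1],
  [-0.1,-0.5,0,0,0,0,1],
  [-0.08,-0.4,0,0,0,0,1],
  [-0.06,-0.2,0,0,0,0,1],
  [0,0,0,0,0,0,1],
  [0,0,0,0,0,0,1],
  [0,0,0,0,0,0,1],
  [0,0,0,0,0,0,1],
])

```text
clock: 42.72
tcp_pos: [0.4954, 0.3566, 0.3513]
tcp_rot: [0.0, 1.0, 0.016, 0.0]
force: [-0.6, -0.2, -2.1]
width: 0.0238
gripper_force: 50.8
```

Run:
```python
from h import *
s,p,r=st(); print(p,'hook',p+r.apply(HK),s['width'],s['force'])
c,w=shot('wrist','w11'); h=p+r.apply(HK)
# basket 1 expected bar in wrist picture
b=[proj(c,[.566+k*.0013,.370+k*-.038,.066]) for k in (-1,1)]; print('b1 bar px',b)
g=cv2.cvtColor(w,cv2.COLOR_BGR2GRAY)
m=(g<70).astype(np.uint8); m[170:]=0; print([ (int(a[0]),int(a[1]),int(a[2]),int(a[3]),int(a[4])) for a in cv2.connectedComponentsWithStats(m)[2] if 15<a[4]<3000])
```

```text
[0.49535563 0.35656795 0.35132384] hook [0.49849465 0.35301916 0.22852582] 0.023783959910952966 [-0.57275821 -0.1728526  -2.13302338]
b1 bar px [array([283.8741184 , 117.64054994]), array([339.76160916, 117.49309826])]
[(541, 76, 7, 19, 46), (598, 77, 12, 37, 128), (539, 101, 7, 8, 29), (314, 110, 5, 4, 18), (324, 110, 5, 4, 19), (180, 113, 31, 29, 698), (304, 119, 6, 5, 27), (314, 119, 5, 4, 20), (324, 119, 5, 4, 20), (0, 134, 26, 16, 280), (242, 144, 16, 21, 278), (0, 158, 31, 12, 248)]
```

>>> apply_moves([
  [0,0,0.3,0,0,0,1],
  [0,0,0.5,0,0,0,1],
  [0,0,0.6,0,0,0,1],
  [0,0,0.6,0,0,0,1],
  [0,0,0.6,0,0,0,1],
  [0,0,0.6,0,0,0,1],
  [0,0,0.6,0,0,0,1],
  [0,0,0.6,0,0,0,1],
  [0,0,0.6,0,0,0,1],
  [0,0,0.6,0,0,0,1],
])

```text
clock: 43.6
tcp_pos: [0.4944, 0.3569, 0.2092]
tcp_rot: [0.0, 1.0, 0.017, -0.0]
force: [0.6, 0.1, -2.3]
width: 0.0238
gripper_force: 50.9
```

>>> apply_moves([
  [0,0,0.2,0,0,0,1],
  [0,0,0.12,0,0,0,1],
  [0,0,0.12,0,0,0,1],
  [0,0,0.12,0,0,0,1],
  [0,0,0.1,0,0,0,1],
  [0,0,0.08,0,0,0,1],
  [0,0,0.08,0,0,0,1],
  [0,0,0.06,0,0,0,1],
  [0,0,0.06,0,0,0,1],
  [0,0,0.06,0,0,0,1],
])

```text
clock: 44.43
tcp_pos: [0.4949, 0.3576, 0.1864]
tcp_rot: [-0.0, 1.0, 0.017, 0.0]
force: [0.3, -0.2, -2.0]
width: 0.0238
gripper_force: 50.7
```

>>> apply_moves([
  [0,0,0.08,0,0,0,1],
  [0,0,0.08,0,0,0,1],
  [0,0,0.08,0,0,0,1],
  [0,0,0.08,0,0,0,1],
  [0,0,0.08,0,0,0,1],
  [0,0,0,0,0,0,1],
  [0,0,0,0,0,0,1],
  [0,0,0,0,0,0,1],
  [0,0,0,0,0,0,1],
  [0,0,0,0,0,0,1],
])

```text
clock: 45.27
tcp_pos: [0.4948, 0.3576, 0.1765]
tcp_rot: [-0.0, 1.0, 0.017, 0.0]
force: [0.2, 0.4, 0.1]
width: 0.0238
gripper_force: 50.7
```

>>> apply_moves([
  [-0.1,0,0,0,0,0,1],
  [-0.1,0,0,0,0,0,1],
  [-0.1,0,0,0,0,0,1],
  [-0.1,0,0,0,0,0,1],
  [-0.1,0,0,0,0,0,1],
  [-0.1,0,0,0,0,0,1],
  [-0.1,0,0,0,0,0,1],
  [-0.1,0,0,0,0,0,1],
  [0,0,0,0,0,0,1],
  [0,0,0,0,0,0,1],
])

```text
clock: 46.1
tcp_pos: [0.4747, 0.3569, 0.1764]
tcp_rot: [-0.0, 1.0, 0.017, 0.0]
force: [0.4, 0.3, -1.2]
width: 0.0239
gripper_force: 50.8
```

>>> apply_moves([
  [0,0,-0.2,0,0,0,1],
  [0,0,-0.3,0,0,0,1],
  [0,0,-0.5,0,0,0,1],
  [0,0,-0.8,0,0,0,1],
  [0,0,-0.8,0,0,0,1],
  [0,0,-0.8,0,0,0,1],
  [0,0,-0.8,0,0,0,1],
  [0,0,-0.8,0,0,0,1],
  [0,0,-0.8,0,0,0,1],
  [0,0,-0.2,0,0,0,1],
])

```text
clock: 46.93
tcp_pos: [0.4754, 0.3578, 0.3311]
tcp_rot: [-0.002, 1.0, 0.017, 0.002]
force: [-0.4, 0.6, -0.3]
width: 0.0239
gripper_force: 50.9
```

>>> apply_moves([
  [0.25,0.7,0,0,0,0,1],
  [0.25,0.7,0,0,0,0,1],
  [0.25,0.7,0,0,0,0,1],
  [0.25,0.7,0,0,0,0,1],
  [0.25,0.7,0,0,0,0,1],
  [0.25,0.7,0,0,0,0,1],
  [0.25,0.7,0,0,0,0,1],
  [0.25,0.7,0,0,0,0,1],
  [0.25,0.7,0,0,0,0,1],
  [0.25,0.7,0,0,0,0,1],
])

```text
clock: 47.77
tcp_pos: [0.5432, 0.1832, 0.3264]
tcp_rot: [-0.0, 1.0, 0.017, 0.0]
force: [0.4, 0.2, -1.9]
width: 0.024
gripper_force: 50.6
```

>>> apply_moves([
  [0.25,0.7,0,0,0,0,1],
  [0.25,0.7,0,0,0,0,1],
  [0.25,0.7,0,0,0,0,1],
  [0.25,0.7,0,0,0,0,1],
  [0.25,0.7,0,0,0,0,1],
  [0.2,0.15,0,0,0,0,1],
  [0,0,0,0,0,0,1],
  [0,0,0,0,0,0,1],
  [0,0,0,0,0,0,1],
  [0,0,0,0,0,0,1],
])

```text
clock: 48.6
tcp_pos: [0.5819, 0.0956, 0.3264]
tcp_rot: [-0.0, 1.0, 0.018, 0.0]
force: [0.5, 0.3, -0.9]
width: 0.0239
gripper_force: 51.0
```

Run:
```python
from h import *
s,p,r=st(); print(p,s['width'],s['force'])
c,w=shot('wrist','w12'); t,ti=shot('top','t12'); print(plate(ti,t))
h=p+r.apply(HK); print('hook',h, (r.inv().apply(np.array([.6037,.091,.072])-h)/.025).round(2))
g=cv2.cvtColor(w,cv2.COLOR_BGR2GRAY); u=proj(c,p+r.apply(HK+[.01,0,0])); print('lip',u,'bar',proj(c,[.6051,.053,.072]),proj(c,[.6023,.129,.072]))
m=(g<45).astype(np.uint8); m[178:]=0; print('holes',[tuple(map(int,a)) for a in cv2.connectedComponentsWithStats(m)[2] if 15<a[4]<400])
for k in (184,186,188): print(k,[int(x) for x in g[k,295:350]])
gt=cv2.cvtColor(ti,cv2.COLOR_BGR2GRAY); m=(gt<90).astype(np.uint8); m[:,:205]=0;m[:,262:]=0;m[:140]=0;m[230:]=0
for a,ce in zip(*cv2.connectedComponentsWithStats(m)[2:4]):
    if 3<a[4]<400: print('plate dark',a,plane(t,*ce,.02)[:2].round(3))
```

```text
[0.58187733 0.09557574 0.32643626] 0.023874968831742307 [ 0.52938868  0.2711562  -0.9023104 ]
(array([0.4975, 0.3529]), np.float64(0.15), np.float64(0.228), np.float64(12.8))
hook [0.58500376 0.09214829 0.20363448] [0.75 0.08 5.27]
lip [323.73097396 185.00851848] bar [353.49701776 156.62264942] [295.03675848 156.6748574 ]
holes [(267, 0, 8, 12, 37), (309, 0, 6, 14, 71), (463, 0, 3, 7, 16), (496, 0, 5, 10, 32), (528, 1, 6, 12, 42), (24, 4, 13, 15, 150), (57, 4, 13, 15, 148), (559, 4, 7, 11, 50), (50, 7, 3, 12, 22), (230, 6, 11, 15, 137), (249, 7, 9, 15, 38), (214, 13, 9, 8, 32), (447, 14, 13, 15, 163), (476, 17, 4, 13, 31), (503, 18, 14, 15, 167), (531, 20, 5, 14, 41), (531, 114, 3, 12, 19), (526, 127, 6, 28, 45), (312, 146, 6, 9, 53), (322, 146, 6, 9, 54), (333, 146, 6, 9, 54), (127, 164, 24, 10, 201), (15, 166, 29, 12, 288)]
184 [99, 103, 104, 118, 138, 146, 152, 148, 145, 151, 148, 146, 147, 148, 145, 125, 97, 82, 79, 83, 81, 80, 81, 85, 80, 80, 79, 83, 82, 82, 80, 83, 83, 81, 81, 82, 81, 80, 83, 84, 84, 82, 100, 133, 148, 152, 147, 151, 150, 149, 141, 135, 138, 134, 134]
186 [102, 103, 106, 104, 105, 105, 106, 107, 109, 103, 107, 112, 107, 107, 112, 112, 106, 109, 107, 106, 110, 106, 109, 106, 104, 107, 107, 108, 108, 109, 107, 107, 106, 107, 104, 110, 107, 110, 110, 107, 109, 113, 108, 107, 112, 112, 108, 111, 113, 115, 112, 111, 107, 110, 110]
188 [103, 102, 103, 106, 109, 108, 105, 106, 111, 110, 109, 109, 110, 109, 112, 123, 137, 134, 127, 136, 138, 137, 135, 136, 138, 131, 132, 137, 134, 136, 138, 135, 136, 136, 138, 138, 136, 136, 139, 136, 135, 137, 135, 120, 110, 112, 112, 114, 111, 111, 111, 113, 110, 118, 113]
plate dark [241 140  21  29 215] [0.628 0.227]
plate dark [205 165  11   5  48] [0.564 0.365]
plate dark [205 188  14   4  45] [0.493 0.357]
```

>>> apply_moves([
  [0,0.06,0.8,0,0,0,1],
  [0,0,0.8,0,0,0,1],
  [0,0,0.8,0,0,0,1],
  [0,0,0.8,0,0,0,1],
  [0,0,0.8,0,0,0,1],
  [0,0,0.6,0,0,0,1],
  [0,0,0.4,0,0,0,1],
  [0,0,0.3,0,0,0,1],
  [0,0,0.3,0,0,0,1],
  [0,0,0.26,0,0,0,1],
])

```text
clock: 49.53
tcp_pos: [0.5827, 0.0928, 0.1798]
tcp_rot: [-0.0, 1.0, 0.017, 0.0]
force: [-0.3, 1.1, -1.6]
width: 0.024
gripper_force: 50.9
```

>>> apply_moves([
  [0,0,0,0,0,0,1],
  [0,0,0,0,0,0,1],
  [0,0,0,0,0,0,1],
  [0.15,0,0,0,0,0,1],
  [0.15,0,0,0,0,0,1],
  [0.15,0,0,0,0,0,1],
  [0.15,0,0,0,0,0,1],
  [0.14,0,0,0,0,0,1],
  [0,0,0,0,0,0,1],
  [0,0,0,0,0,0,1],
])

```text
clock: 50.37
tcp_pos: [0.601, 0.0932, 0.1796]
tcp_rot: [-0.0, 1.0, 0.017, -0.0]
force: [-0.2, 0.0, -1.4]
width: 0.0236
gripper_force: 50.9
```

>>> apply_moves([
  [0,0,-0.15,0,0,0,1],
  [0,0,-0.15,0,0,0,1],
  [0,0,-0.15,0,0,0,1],
  [0,0,-0.15,0,0,0,1],
  [0,0,-0.15,0,0,0,1],
  [0,0,-0.15,0,0,0,1],
  [0,0,-0.15,0,0,0,1],
  [0,0,-0.15,0,0,0,1],
  [0,0,-0.15,0,0,0,1],
  [0,0,0,0,0,0,1],
])

```text
clock: 51.2
tcp_pos: [0.6013, 0.0933, 0.2145]
tcp_rot: [-0.0, 1.0, 0.017, 0.001]
force: [0.4, 0.4, -2.1]
width: 0.024
gripper_force: 50.9
```

>>> apply_moves([
  [0,0,-0.3,0,0,0,1],
  [0,0,-0.5,0,0,0,1],
  [0,0,-0.6,0,0,0,1],
  [0,0,-0.6,0,0,0,1],
  [0,0,-0.6,0,0,0,1],
  [0,0,-0.6,0,0,0,1],
  [0,0,-0.6,0,0,0,1],
  [0,0,-0.6,0,0,0,1],
  [0,0,-0.6,0,0,0,1],
  [0,0,-0.5,0,0,0,1],
])

```text
clock: 52.03
tcp_pos: [0.601, 0.0933, 0.3534]
tcp_rot: [-0.0, 1.0, 0.017, 0.001]
force: [0.4, -0.2, -1.7]
width: 0.0239
gripper_force: 50.9
```

>>> apply_moves([
  [0,0,0,0,0,0,1],
  [0,0,0,0,0,0,1],
  [0,0,0,0,0,0,1],
  [0,0,0,0,0,0,1],
  [0,0,0,0,0,0,1],
  [0,0,0,0,0,0,1],
  [0,0,0,0,0,0,1],
  [0,0,0,0,0,0,1],
  [0,0,0,0,0,0,1],
  [0,0,0,0,0,0,1],
])

```text
clock: 52.87
tcp_pos: [0.6009, 0.0932, 0.351]
tcp_rot: [-0.0, 1.0, 0.017, -0.0]
force: [0.0, -0.2, -1.9]
width: 0.0236
gripper_force: 50.9
```

Run:
```python
from h import *
s,p,r=st(); F=[s['force'][2]]
c,w=shot('wrist','w13'); F.append(bot.observe()['force'][2])
t,ti=shot('top','t13'); F.append(bot.observe()['force'][2]); print(F,p,s['width'],'hook',p+r.apply(HK),plate(ti,t))
g=cv2.cvtColor(w,cv2.COLOR_BGR2GRAY)
for n in ('w7','w10','w13'): print(n,[int(v) for v in cv2.imread(f'pics/raw_{n}.png',0)[180,295:365:2]])
```

```text
[np.float64(-1.949237154841441), np.float64(-2.555686394772279), np.float64(-2.4664017825457902)] [0.6008764  0.09315177 0.35102687] 0.02358563573278954 hook [0.60398574 0.08965983 0.22822646] (array([0.4975, 0.3531]), np.float64(0.151), np.float64(0.229), np.float64(12.4))
w7 [110, 125, 127, 123, 196, 98, 101, 32, 34, 35, 33, 83, 213, 125, 37, 31, 29, 32, 33, 212, 175, 38, 34, 30, 31, 37, 105, 133, 116, 129, 72, 69, 209, 246, 150]
w10 [124, 131, 131, 118, 105, 91, 18, 18, 17, 20, 68, 128, 117, 37, 38, 34, 38, 94, 222, 132, 30, 36, 39, 34, 34, 122, 68, 186, 186, 75, 72, 180, 248, 248, 169]
w13 [135, 142, 137, 92, 132, 35, 19, 20, 17, 18, 113, 138, 98, 18, 18, 20, 12, 103, 142, 101, 19, 20, 18, 21, 51, 126, 106, 136, 128, 80, 82, 147, 236, 247, 167]
```

>>> apply_moves([
  [-0.06,-0.08,0,0,0,0,1],
  [-0.11,-0.16,0,0,0,0,1],
  [-0.16,-0.24,0,0,0,0,1],
  [-0.3,-0.46,0,0,0,0,1],
  [-0.3,-0.46,0,0,0,0,1],
  [-0.3,-0.46,0,0,0,0,1],
  [-0.3,-0.46,0,0,0,0,1],
  [-0.3,-0.46,0,0,0,0,1],
  [-0.3,-0.46,0,0,0,0,1],
  [-0.3,-0.46,0,0,0,0,1],
])

```text
clock: 53.8
tcp_pos: [0.5361, 0.1849, 0.3512]
tcp_rot: [-0.0, 1.0, 0.017, 0.0]
force: [0.8, 0.0, -2.7]
width: 0.0242
gripper_force: 51.0
```

>>> apply_moves([
  [-0.3,-0.46,0,0,0,0,1],
  [-0.3,-0.46,0,0,0,0,1],
  [-0.3,-0.46,0,0,0,0,1],
  [-0.3,-0.46,0,0,0,0,1],
  [-0.3,-0.46,0,0,0,0,1],
  [-0.3,-0.46,0,0,0,0,1],
  [-0.3,-0.46,0,0,0,0,1],
  [-0.3,-0.46,0,0,0,0,1],
  [-0.3,-0.46,0,0,0,0,1],
  [-0.3,-0.46,0,0,0,0,1],
])

```text
clock: 54.63
tcp_pos: [0.4575, 0.2971, 0.3511]
tcp_rot: [-0.0, 1.0, 0.017, 0.0]
force: [-0.2, 0.2, -3.2]
width: 0.024
gripper_force: 51.0
```

>>> apply_moves([
  [-0.3,-0.46,0,0,0,0,1],
  [-0.3,-0.46,0,0,0,0,1],
  [-0.3,-0.46,0,0,0,0,1],
  [-0.16,-0.24,0,0,0,0,1],
  [-0.11,-0.16,0,0,0,0,1],
  [-0.06,-0.08,0,0,0,0,1],
  [0,0,0,0,0,0,1],
  [0,0,0,0,0,0,1],
  [0,0,0,0,0,0,1],
  [0,0,0,0,0,0,1],
])

```text
clock: 55.47
tcp_pos: [0.4265, 0.3409, 0.351]
tcp_rot: [0.0, 1.0, 0.016, 0.0]
force: [-0.1, -0.6, -3.2]
width: 0.024
gripper_force: 50.7
```

Run:
```python
from h import *
s,p,r=st(); print(p,'hook',p+r.apply(HK),s['width'],s['force'])
c,w=shot('wrist','w14'); g=cv2.cvtColor(w,cv2.COLOR_BGR2GRAY)
m=(g<60).astype(np.uint8); m[192:]=0
for a,ce in zip(*cv2.connectedComponentsWithStats(m)[2:4]):
    if 10<a[4]<90 and 270<ce[0]<380: print(a,plane(c,*ce,.012)[:2].round(3))
```

```text
[0.42650277 0.34091873 0.35104126] hook [0.42962081 0.33740761 0.22824163] 0.024015019750031005 [-0.06440853 -0.5829922  -3.17595937]
[264   7  12   7  28] [0.643 0.419]
[293  64   8  12  77] [0.565 0.38 ]
[304  64   7  12  73] [0.566 0.365]
[314  64   7  12  69] [0.566 0.35 ]
[299  80  22   1  22] [0.551 0.361]
[301 110   6   4  23] [0.506 0.369]
[311 110   6   4  23] [0.506 0.353]
[322 110   5   4  19] [0.507 0.338]
[301 118   7   5  30] [0.493 0.367]
[311 118   6   5  25] [0.493 0.353]
[321 119   6   4  22] [0.493 0.338]
[320 175   9   8  71] [0.403 0.334]
```

Baskets sit at (.566,.365) and (.499,.353), as intended. I'm lowering the third.

>>> apply_moves([
  [0,0,0.3,0,0,0,1],
  [0,0,0.5,0,0,0,1],
  [0,0,0.6,0,0,0,1],
  [0,0,0.6,0,0,0,1],
  [0,0,0.6,0,0,0,1],
  [0,0,0.6,0,0,0,1],
  [0,0,0.6,0,0,0,1],
  [0,0,0.6,0,0,0,1],
  [0,0,0.6,0,0,0,1],
  [0,0,0.6,0,0,0,1],
])

```text
clock: 56.35
tcp_pos: [0.4255, 0.341, 0.2091]
tcp_rot: [0.0, 1.0, 0.017, -0.0]
force: [0.0, 0.0, -2.0]
width: 0.0235
gripper_force: 50.9
```

>>> apply_moves([
  [0,0,0.2,0,0,0,1],
  [0,0,0.12,0,0,0,1],
  [0,0,0.12,0,0,0,1],
  [0,0,0.12,0,0,0,1],
  [0,0,0.1,0,0,0,1],
  [0,0,0.08,0,0,0,1],
  [0,0,0.08,0,0,0,1],
  [0,0,0.06,0,0,0,1],
  [0,0,0.06,0,0,0,1],
  [0,0,0.06,0,0,0,1],
])

```text
clock: 57.18
tcp_pos: [0.4261, 0.3416, 0.1861]
tcp_rot: [-0.0, 1.0, 0.017, 0.0]
force: [0.9, -0.1, -1.3]
width: 0.0238
gripper_force: 50.7
```

>>> apply_moves([
  [0,0,0.08,0,0,0,1],
  [0,0,0.08,0,0,0,1],
  [0,0,0.08,0,0,0,1],
  [0,0,0.08,0,0,0,1],
  [0,0,0.08,0,0,0,1],
  [0,0,0,0,0,0,1],
  [0,0,0,0,0,0,1],
  [0,0,0,0,0,0,1],
  [0,0,0,0,0,0,1],
  [0,0,0,0,0,0,1],
])

```text
clock: 58.02
tcp_pos: [0.4261, 0.3415, 0.1762]
tcp_rot: [-0.0, 1.0, 0.017, 0.0]
force: [-0.2, 1.0, -1.3]
width: 0.0241
gripper_force: 50.7
```

>>> apply_moves([
  [-0.1,0,0,0,0,0,1],
  [-0.1,0,0,0,0,0,1],
  [-0.1,0,0,0,0,0,1],
  [-0.1,0,0,0,0,0,1],
  [-0.1,0,0,0,0,0,1],
  [-0.1,0,0,0,0,0,1],
  [-0.1,0,0,0,0,0,1],
  [-0.1,0,0,0,0,0,1],
  [0,0,0,0,0,0,1],
  [0,0,0,0,0,0,1],
])

```text
clock: 58.85
tcp_pos: [0.406, 0.3408, 0.1762]
tcp_rot: [-0.0, 1.0, 0.017, 0.0]
force: [1.1, -1.2, -2.0]
width: 0.0237
gripper_force: 50.7
```

>>> apply_moves([
  [0,0,-0.2,0,0,0,1],
  [0,0,-0.3,0,0,0,1],
  [0,0,-0.5,0,0,0,1],
  [0,0,-0.8,0,0,0,1],
  [0,0,-0.8,0,0,0,1],
  [0,0,-0.8,0,0,0,1],
  [0,0,-0.8,0,0,0,1],
  [0,0,-0.8,0,0,0,1],
  [0,0,-0.8,0,0,0,1],
  [0,0,-0.2,0,0,0,1],
])

```text
clock: 59.68
tcp_pos: [0.4067, 0.3418, 0.3306]
tcp_rot: [-0.002, 1.0, 0.017, 0.002]
force: [-0.5, 0.4, -1.6]
width: 0.0239
gripper_force: 50.9
```

Run:
```python
from h import *
s,p,r=st(); print(p,s['width'],s['force'])
c,w=shot('wrist','w15'); g=cv2.cvtColor(w,cv2.COLOR_BGR2GRAY)
m=(g<60).astype(np.uint8); m[192:]=0
for a,ce in zip(*cv2.connectedComponentsWithStats(m)[2:4]):
    if 10<a[4]<90 and 270<ce[0]<380: print(a,plane(c,*ce,.012)[:2].round(3))
```

```text
[0.40669132 0.34179736 0.33058088] 0.023933238944393205 [-0.46558662  0.35214238 -1.63787941]
[291  38  18   2  34] [0.585 0.378]
[316  46   7  14  86] [0.568 0.35 ]
[290  64  12   2  22] [0.551 0.382]
[302  96   7   3  15] [0.508 0.368]
[313  96   6   3  18] [0.508 0.353]
[323  96   7   3  16] [0.508 0.338]
[302 103   7   7  44] [0.494 0.368]
[313 104   6   7  39] [0.494 0.352]
[323 104   7   7  38] [0.494 0.337]
[312 146   6   8  48] [0.432 0.352]
[322 146   6   9  53] [0.432 0.337]
[332 146   6   9  54] [0.432 0.322]
```

>>> apply_moves([
  [0.3,0.4,0,0,0,0,1],
  [0.3,0.8,0,0,0,0,1],
  [0.3,0.85,0,0,0,0,1],
  [0.3,0.85,0,0,0,0,1],
  [0.3,0.85,0,0,0,0,1],
  [0.3,0.85,0,0,0,0,1],
  [0.3,0.85,0,0,0,0,1],
  [0.3,0.85,0,0,0,0,1],
  [0,0.85,0,0,0,0,1],
  [0,0.85,0,0,0,0,1],
])

```text
clock: 60.57
tcp_pos: [0.4727, 0.1404, 0.3243]
tcp_rot: [0.0, 1.0, 0.016, -0.001]
force: [0.2, 0.1, -0.9]
width: 0.024
gripper_force: 50.9
```

>>> apply_moves([
  [0,0.85,0,0,0,0,1],
  [0,0.85,0,0,0,0,1],
  [0,0.85,0,0,0,0,1],
  [0,0.85,0,0,0,0,1],
  [0,0.85,0,0,0,0,1],
  [0,0.85,0,0,0,0,1],
  [0,0.85,0,0,0,0,1],
  [0,0.85,0,0,0,0,1],
  [0,0.85,0,0,0,0,1],
  [0,0.85,0,0,0,0,1],
])

```text
clock: 61.4
tcp_pos: [0.4789, -0.0716, 0.3245]
tcp_rot: [-0.0, 1.0, 0.016, -0.001]
force: [-0.2, 0.2, -1.6]
width: 0.0242
gripper_force: 50.9
```

>>> apply_moves([
  [0,0.85,0,0,0,0,1],
  [0,0.85,0,0,0,0,1],
  [0,0.85,0,0,0,0,1],
  [0,0.85,0,0,0,0,1],
  [0,0.85,0,0,0,0,1],
  [0,0.85,0,0,0,0,1],
  [0,0.85,0,0,0,0,1],
  [0,0.85,0,0,0,0,1],
  [0,0.85,0,0,0,0,1],
  [0,0.6,0,0,0,0,1],
])

```text
clock: 62.23
tcp_pos: [0.4852, -0.2785, 0.3243]
tcp_rot: [-0.0, 1.0, 0.016, -0.001]
force: [0.6, -1.0, -2.0]
width: 0.0237
gripper_force: 50.9
```

>>> apply_moves([
  [0,0,0,0,0,0.8,1],
  [0,0,0,0,0,0.8,1],
  [0,0,0,0,0,0.8,1],
  [0,0,0,0,0,0,1],
  [0,0,0,0,0,0,1],
  [0,0,0,0,0,0,1],
  [0,0,0,0,0,0,1],
  [0,0,0,0,0,0,1],
  [0,0,0,0,0,0,1],
  [0,0,0,0,0,0,1],
])

```text
clock: 63.07
tcp_pos: [0.4866, -0.2756, 0.3261]
tcp_rot: [-0.0, 0.992, -0.127, 0.0]
force: [-0.5, 0.2, -1.3]
width: 0.024
gripper_force: 51.2
```

Run:
```python
from h import *
s,p,r=st(); print(p,r.as_matrix().round(3).tolist(),s['width'])
print('to go',(r.inv().apply(np.array([.4879,-.2998,.1408])-p)/.025).round(2))
# lip relative to gripper, as in w5 (row 184 columns 310-337)
c,w=shot('wrist','w16'); g=cv2.cvtColor(w,cv2.COLOR_BGR2GRAY)
for n in ('w5','w16'):
    q=cv2.imread(f'pics/raw_{n}.png',0)
    for v in (184,188): print(n,v,[int(x) for x in q[v,300:346]])
    e=q[192:198].mean(0); print('collar cols',np.where(q[200]<30)[0][[0,-1]], [int(x) for x in q[180:200,315]])
```

```text
[ 0.48663619 -0.27556634  0.32608945] [[0.968, -0.251, 0.0], [-0.251, -0.968, -0.0], [0.0, -0.0, -1.0]] 0.02402815587656949
to go [0.29 0.93 7.41]
w5 184 [198, 199, 203, 200, 201, 160, 79, 68, 74, 79, 87, 97, 104, 106, 104, 102, 103, 101, 102, 101, 105, 105, 106, 103, 106, 101, 106, 106, 106, 105, 107, 105, 105, 101, 105, 106, 109, 146, 190, 202, 203, 204, 202, 180, 142, 131]
w5 188 [199, 202, 200, 203, 200, 169, 96, 75, 73, 87, 133, 162, 162, 162, 163, 164, 162, 162, 161, 159, 161, 220, 242, 241, 241, 243, 242, 242, 242, 243, 243, 243, 243, 243, 244, 242, 243, 241, 227, 205, 203, 204, 207, 183, 147, 138]
collar cols [274 620] [77, 77, 80, 98, 102, 102, 129, 161, 164, 161, 162, 124, 30, 14, 19, 27, 21, 25, 19, 23]
w16 184 [134, 128, 127, 129, 128, 128, 126, 129, 128, 127, 118, 108, 104, 104, 104, 104, 106, 106, 103, 106, 105, 106, 102, 99, 106, 102, 101, 105, 108, 103, 101, 104, 103, 103, 102, 105, 106, 96, 81, 78, 73, 76, 75, 74, 73, 76]
w16 188 [144, 129, 128, 127, 127, 127, 126, 128, 103, 85, 130, 162, 161, 160, 161, 161, 161, 159, 163, 161, 163, 216, 241, 241, 242, 241, 242, 241, 241, 243, 243, 242, 244, 243, 243, 243, 243, 233, 170, 70, 72, 73, 72, 76, 73, 72]
collar cols [274 634] [126, 128, 127, 104, 104, 100, 131, 157, 161, 160, 163, 126, 32, 14, 18, 20, 24, 21, 27, 20]
```

>>> apply_moves([
  [0.15,0.5,0,0,0,0,1],
  [0.14,0.43,0,0,0,0,1],
  [0,0,0,0,0,0,1],
  [0,0,0,0,0,0,1],
  [0,0,0,0,0,0,1],
  [0,0,0.4,0,0,0,1],
  [0,0,0.5,0,0,0,1],
  [0,0,0.5,0,0,0,1],
  [0,0,0.3,0,0,0,1],
  [0,0,0,0,0,0,1],
])

```text
clock: 63.95
tcp_pos: [0.4868, -0.2992, 0.2806]
tcp_rot: [-0.001, 0.992, -0.127, -0.002]
force: [0.5, -0.4, -1.0]
width: 0.0238
gripper_force: 51.1
```

>>> apply_moves([
  [0,0,0.3,0,0,0,1],
  [0,0,0.3,0,0,0,1],
  [0,0,0.4,0,0,0,1],
  [0,0,0.5,0,0,0,1],
  [0,0,0.6,0,0,0,1],
  [0,0,0.6,0,0,0,1],
  [0,0,0.6,0,0,0,1],
  [0,0,0.6,0,0,0,1],
  [0,0,0.5,0,0,0,1],
  [0,0,0.4,0,0,0,1],
])

```text
clock: 64.78
tcp_pos: [0.4872, -0.2996, 0.1617]
tcp_rot: [-0.0, 0.992, -0.127, -0.001]
force: [-0.5, -0.1, -2.3]
width: 0.0238
gripper_force: 51.0
```

>>> apply_moves([
  [0,0,0.3,0,0,0,1],
  [0,0,0.2,0,0,0,1],
  [0,0,0.15,0,0,0,1],
  [0,0,0.1,0,0,0,1],
  [0,0,0.06,0,0,0,1],
  [0,0,0.06,0,0,0,1],
  [0,0,0,0,0,0,1],
  [0,0,0,0,0,0,1],
  [0,0,0,0,0,0,1],
  [0,0,0,0,0,0,1],
])

```text
clock: 65.62
tcp_pos: [0.4879, -0.3, 0.1421]
tcp_rot: [0.0, 0.992, -0.127, 0.0]
force: [0.2, 0.1, -2.5]
width: 0.0239
gripper_force: 51.0
```

>>> apply_moves([
  [0,0,0.05,0,0,0,1],
  [0,0,0,0,0,0,1],
  [0,0,0,0,0,0,1],
  [0,0,0,0,0,0,0.3],
  [0,0,0,0,0,0,0],
  [0,0,0,0,0,0,-1],
  [0,0,0,0,0,0,-1],
  [0,0,0,0,0,0,-1],
  [0,0,0,0,0,0,-1],
  [0,0,0,0,0,0,-1],
])

```text
clock: 66.45
tcp_pos: [0.4877, -0.3, 0.1405]
tcp_rot: [0.0, 0.992, -0.127, -0.0]
force: [-0.3, -1.6, -1.5]
width: 0.0625
gripper_force: 1.0
```

>>> apply_moves([
  [0,0,0,0,0,0,-1],
  [0,0,0,0,0,0,-1],
  [0,0,0,0,0,0,-1],
  [0,0,0,0,0,0,-1],
  [0,0,0,0,0,0,-1],
  [0,0,0,0,0,0,-1],
  [0,0,0,0,0,0,-1],
  [0,0,0,0,0,0,-1],
  [0,0,0,0,0,0,-1],
  [0,0,0,0,0,0,-1],
])

```text
clock: 67.28
tcp_pos: [0.4878, -0.2999, 0.1406]
tcp_rot: [-0.0, 0.992, -0.127, 0.0]
force: [0.7, -0.5, 0.9]
width: 0.0869
gripper_force: 0.0
```

>>> apply_moves([
  [0,0,-0.3,0,0,0,-1],
  [0,0,-0.6,0,0,0,-1],
  [0,0,-0.8,0,0,0,-1],
  [0,0,-0.8,0,0,0,-1],
  [0,0,-1,0,0,0,-1],
  [0,0,-1,0,0,0,-1],
  [0,0,-1,0,0,0,-1],
  [0,0,-1,0,0,0,-1],
  [0,0,-1,0,0,0,-1],
  [0,0,0,0,0,0,-1],
])

```text
clock: 68.12
tcp_pos: [0.4891, -0.3007, 0.3342]
tcp_rot: [0.001, 0.992, -0.127, 0.004]
force: [-0.1, -1.2, 1.0]
width: 0.0868
gripper_force: 0.0
```

>>> apply_moves([
  [-0.2,-0.8,0,0,0,0,-1],
  [-0.2,-0.8,0,0,0,0,-1],
  [-0.3,-0.9,0,0,0,0,-1],
  [0,0,0,0,0,-0.8,-1],
  [0,0,0,0,0,-0.8,-1],
  [0,0,0,0,0,-0.8,-1],
  [0,0,0,0,0,0,1],
  [0,0,0,0,0,0,1],
  [0,0,0,0,0,0,1],
  [0,0,0,0,0,0,1],
], grip_force=20)

```text
clock: 68.95
tcp_pos: [0.4865, -0.2351, 0.3281]
tcp_rot: [-0.0, 1.0, 0.015, -0.0]
force: [-0.6, -0.5, -0.6]
width: 0.0683
gripper_force: 0.0
```

Run:
```python
from h import *
s,p,r=st(); print(p,s['width'],s['force'])
t,ti=shot('top','t17'); cs,si=shot('scene','s17')
for a,b,box in (('t17','top0',(165,225,395,450)),('s17','scene0',(175,245,205,260))):
    A=cv2.imread(f'pics/raw_{a}.png').astype(int);B=cv2.imread(f'pics/raw_{b}.png').astype(int)
    d=np.abs(A-B).max(2)[box[0]:box[1],box[2]:box[3]]; ys,xs=np.where(d>40); print(a,len(ys),(ys.min()+box[0],ys.max()+box[0],xs.min()+box[2],xs.max()+box[2]) if len(ys) else '')
    h=cv2.cvtColor(A.astype(np.uint8),cv2.COLOR_BGR2HSV); m=((h[...,0]>8)&(h[...,0]<25)&(h[...,1]>70)); m=m[box[0]:box[1],box[2]:box[3]]; y,x=np.where(m); print('wood',len(y),y.mean()+box[0],x.mean()+box[2])
    h=cv2.cvtColor(B.astype(np.uint8),cv2.COLOR_BGR2HSV); m=((h[...,0]>8)&(h[...,0]<25)&(h[...,1]>70)); m=m[box[0]:box[1],box[2]:box[3]]; y,x=np.where(m); print('wood0',len(y),y.mean()+box[0],x.mean()+box[2])
print(plate(ti,t))
```

```text
[ 0.48654037 -0.23513352  0.32808625] 0.06825843742776673 [-0.60393878 -0.4566802  -0.64535461]
t17 1605 (np.int64(165), np.int64(224), np.int64(395), np.int64(449))
wood 46 174.3913043478261 431.5869565217391
wood0 1 186.0 427.0
s17 443 (np.int64(187), np.int64(244), np.int64(205), np.int64(259))
wood 58 202.86206896551724 232.44827586206895
wood0 81 200.69135802469137 228.46913580246914
(array([0.4981, 0.3537]), np.float64(0.151), np.float64(0.231), np.float64(12.5))
```

>>> apply_moves([
  [0.06,-0.9,0,0,0,0,1],
  [0.06,-0.9,0,0,0,0,1],
  [0.06,-0.9,0,0,0,0,1],
  [0.06,-0.9,0,0,0,0,1],
  [0.06,-0.9,0,0,0,0,1],
  [0.06,-0.9,0,0,0,0,1],
  [0.06,-0.9,0,0,0,0,1],
  [0.06,-0.9,0,0,0,0,1],
  [0.06,-0.9,0,0,0,0,1],
  [0.1,-1,0,0,0,0,1],
])

```text
clock: 69.88
tcp_pos: [0.4948, -0.0065, 0.3282]
tcp_rot: [0.0, 1.0, 0.016, 0.0]
force: [0.5, 0.1, 1.1]
width: 0.0014
gripper_force: 0.0
```

>>> apply_moves([
  [0,0,0,0,0,0,1],
  [0,0,0,0,0,0,1],
  [0,0,0,0,0,0,1],
  [0,0,0,0,0,0,1],
  [0,0,0,0,0,0,1],
  [0,0,0,0,0,0,1],
  [0,0,0,0,0,0,1],
  [0,0,0,0,0,0,1],
  [0,0,0,0,0,0,1],
  [0,0,0,0,0,0,1],
])

```text
clock: 70.72
tcp_pos: [0.495, -0.0072, 0.3281]
tcp_rot: [-0.0, 1.0, 0.017, -0.0]
force: [-0.1, -0.5, 1.3]
width: 0.0006
gripper_force: 0.0
```

Run:
```python
from h import *
s,p,r=st(); print(p,s['width'],s['force'])
t,ti=shot('top','t18'); cs,si=shot('scene','s18')
# rod: wood extent in scene rows vs at the start; dark head+collar blob in top view vs start
for n in ('scene0','s18'):
    A=cv2.imread(f'pics/raw_{n}.png'); h=cv2.cvtColor(A,cv2.COLOR_BGR2HSV); m=((h[...,0]>8)&(h[...,0]<25)&(h[...,1]>70))[190:212,215:245]; y,x=np.where(m); print(n,len(y),(y.mean()+190).round(2),(x.mean()+215).round(2),y.min()+190,y.max()+190)
for n in ('top0','t18'):
    A=cv2.imread(f'pics/raw_{n}.png',0); m=(A<48).astype(np.uint8)[165:220,405:455]; 
    for a,ce in zip(*cv2.connectedComponentsWithStats(m)[2:4]):
        if 60<a[4]<1200: print(n,a,ce.round(1))
print(plate(ti,t))
```

```text
[ 0.49499396 -0.00720821  0.32806737] 0.0006132993138617075 [-0.05265264 -0.47361146  1.31632586]
scene0 81 200.69 228.47 196 206
s18 55 202.64 232.47 199 207
top0 [ 13  13  24  22 333] [24.6 23.3]
(array([0.4981, 0.3535]), np.float64(0.151), np.float64(0.231), np.float64(12.4))
```

Run:
```python
from h import *
for n in ('scene0','s18'):
    A=cv2.imread(f'pics/raw_{n}.png'); h=cv2.cvtColor(A,cv2.COLOR_BGR2HSV); m=((h[...,0]>8)&(h[...,0]<25)&(h[...,1]>70)); g=A.max(2)
    print(n)
    for v in range(180,236,1):
        print(v,''.join('W' if m[v,u] else ('#' if g[v,u]<50 else ('+' if g[v,u]<85 else ('.' if g[v,u]<125 else ' '))) for u in range(212,256)))
for n in ('top0','t18'):
    g=cv2.imread(f'pics/raw_{n}.png').max(2); print(n)
    for v in range(168,220,2): print(''.join('#' if g[v,u]<55 else ('+' if g[v,u]<85 else ('.' if g[v,u]<120 else ' ')) for u in range(396,450)))
```

```text
scene0
180                                .............
181                                 ............
182                                 ............
183                                  ...........
184                                   ..........
185                                   ..........
186             ...                    .........
187             +++.....               .........
188            .######++..              ........
189           .##########+.              .......
190           +##########+.              ....  .
191          .##########+.                ...  .
192         .+##########+                  ..  .
193         +###########+                      .
194         +##########+.                      .
195           .++######+..                    ..
196            .WW+++++W..                    ..
197            .WWWWWW+WW....                  .
198             WWWWWWWWW++++....               
199            .WWWWWWWWWW+####++.              
200            +WWWWWWWWWW+######+.             
201           .#+WWWWWWWWW+######+.             
202           +
[... 6527 characters left out ...]
+++++++++++++..          
...    ......+++++++++++++++++++++#++++               
...   ........++++++++++++#+..    ..++.   .           
...   ........++++++...+++....                        
.... .................................   .            
..........................................            
.....+++++++.............................             
......++++++............................              
........................................              
............         ...................              
.............                ..........               
..............                       ..               
..............                                        
..............
```

The text maps show the rod's collar no longer lying as it did at the start. I'll go back over it with the wrist camera, from the same pose as the earlier shot.

>>> apply_moves([
  [0,0,0,0,0,0.8,-1],
  [0,0,0,0,0,0.8,-1],
  [0,0,0,0,0,0.8,-1],
  [0.19,0.9,0,0,0,0,-1],
  [0.19,0.9,0,0,0,0,-1],
  [0.19,0.9,0,0,0,0,-1],
  [0.19,0.9,0,0,0,0,-1],
  [0.19,0.9,0,0,0,0,-1],
  [0.19,0.9,0,0,0,0,-1],
  [0.19,0.9,0,0,0,0,-1],
])

```text
clock: 71.65
tcp_pos: [0.4873, -0.169, 0.3281]
tcp_rot: [-0.0, 0.992, -0.127, 0.0]
force: [0.5, 0.1, -0.9]
width: 0.059
gripper_force: 0.0
```

>>> apply_moves([
  [0.19,0.9,0,0,0,0,-1],
  [0.19,0.9,0,0,0,0,-1],
  [0.05,0.14,0,0,0,0,-1],
  [0,0,-0.2,0,0,0,-1],
  [0,0,0,0,0,0,-1],
  [0,0,0,0,0,0,-1],
  [0,0,0,0,0,0,-1],
  [0,0,0,0,0,0,-1],
  [0,0,0,0,0,0,-1],
  [0,0,0,0,0,0,-1],
])

```text
clock: 72.48
tcp_pos: [0.4857, -0.2172, 0.3331]
tcp_rot: [-0.0, 0.992, -0.127, 0.0]
force: [0.0, -0.4, -0.2]
width: 0.0873
gripper_force: 0.0
```

Run:
```python
from h import *
s,p,r=st(); print(p)
c,w=shot('wrist','w19')
for n in ('w3','w19'):
    A=cv2.imread(f'pics/raw_{n}.png'); g=A.max(2); h=cv2.cvtColor(A,cv2.COLOR_BGR2HSV); m=((h[...,0]>8)&(h[...,0]<25)&(h[...,1]>70))
    print(n)
    for v in range(112,198,2): print(v,''.join('W' if m[v,u] else('#' if g[v,u]<40 else ('+' if g[v,u]<70 else (':' if g[v,u]<110 else('.' if g[v,u]<160 else ' ')))) for u in range(310,416)))
```

```text
[ 0.4857373  -0.21722041  0.33305457]
w3
112     ................................................                                                      
114    ...................................................                                                    
116     ........................................................     .........  .......                       
118     ........:::::::::::::::::::::::::::::::::::::::::::::...........................                      
120     .......:::::::::::::::::::::::::::::::::::::::::::::::..........................                      
122     .......::::::::::::::::::::::::::::::::::::+::::+:::::..........................                      
124      ......:::::::::+::::::::::::+::::::+:::::::::::::::::::........................                      
126     .......:::::::::::::::::::::::::::::::::::::::::::::::+::.......................                      
128     .......:::::::+:::::::::::::::::::::::::::::::::::::+:::::......................                      
130      ......::::::::::::::+::::::::::::::::::::::::::::::
[... 7731 characters left out ...]
..............++++++++++:++++:...........:#+#+#+++:................................          
186 ............................::.............             +#:                                               
188 ............................................                                                              
190 .............................................                                                             
192 .............................................                                                             
194 ...............................................                                                           
196 ...............................................
```

Run:
```python
from h import *
g0=cv2.imread('pics/raw_w19.png').max(2); A=cv2.medianBlur(g0,5)
for v in range(116,190,2): print(v,''.join(' ' if A[v,u]>=75 else chr(ord('a')+int(A[v,u]-15)//4) for u in range(340,416)))
def rect(n):
    q=cv2.medianBlur(cv2.imread(f'pics/raw_{n}.png').max(2),5); m=(q<62).astype(np.uint8); m[:110]=0; m[189:]=0; m[:,:325]=0; m[:,420:]=0
    k=max(cv2.findContours(m,0,2)[0],key=cv2.contourArea); R_=cv2.minAreaRect(k); c=np.load(f'pics/{n}.npy',allow_pickle=True)
    print(n,R_,[plane(c,*b,.114)[:2].round(3).tolist() for b in cv2.boxPoints(R_)],plane(c,*R_[0],.114)[:2].round(4))
rect('w3');rect('w19')
```

```text
116                                  o                                          
118 ooo   o o    oooooooooooooooooooooooooo                                     
120 ooooooooooooooooooooooooooooooooooooooooooo                                 
122 oooooooooooooooooooooooooooooooooooooooooonnnm                              
124 oooooooooooooooooooooooooooooooooooooooonkihhhhi                            
126 oooooooooooooooooooooooooooooooooooomkihhhggggggh                           
128 oooooooooooooooooooooooooooooooommihhhgggggggggggh                          
130 oooooooooooooooooooooooooooooligggggggggggggggggggg                         
132 oooooooooooooooooooooooonlifeddeefggggggggggggggggghmo                      
134 ooooooooooooonllkkjkkkifedddddddddfggggggggggggggggghmo                     
136 ooooooooooooonkjjiifddddddcdccccccdefgggggggfffgggggghn                     
138 oooooooooooonkjfddddddddddccccccdcddddeefffffffffggghhh                     
140 ooooooooooljgdddcccccddddddddccdddccccdeefggggfffggghhhh                    
142 ooooooolhggeddcccccccdcccddddccccccccefgggg
[... 1513 characters left out ...]
    khggfffffffffgggggg                                    
182 nnnnnnnnnno            jgggggffffggg                                        
184 nnnnnnnnnnn             ohggggggo                                           
186                                                                             
188                                                                             
w3 ((365.0, 162.0), (50.0, 52.0), 90.0) [[0.527, -0.274], [0.512, -0.333], [0.453, -0.321], [0.469, -0.26]] [ 0.4908 -0.2969]
w19 ((374.913818359375, 153.46551513671875), (53.310420989990234, 51.20951461791992), 66.80140686035156) [[0.525, -0.252], [0.534, -0.31], [0.472, -0.323], [0.462, -0.263]] [ 0.4987 -0.2873]
```

Run:
```python
from h import *
cw=np.load('pics/w19.npy',allow_pickle=True); cs=cam('scene'); ct=cam('top')
A=cv2.imread('pics/raw_t18.png'); h=cv2.cvtColor(A,cv2.COLOR_BGR2HSV); m=((h[...,0]>8)&(h[...,0]<25)&(h[...,1]>60)); m[:165]=0;m[215:]=0;m[:,:400]=0;m[:,450:]=0; y,x=np.where(m); print('wood top',len(y),y.mean() if len(y) else 0,x.mean() if len(y) else 0)
print('head',tri(cw,(376,160),cs,(231.5,194)))
for z in (.16,.168,.175): print(z,plane(cw,376,160,z)[:2],plane(cs,231.5,193,z)[:2])
print('upright expected px wrist head/collar/scene head', proj(cw,[.488,-.299,.168]),proj(cw,[.488,-.299,.114]),proj(cs,[.488,-.299,.168]),proj(cs,[.488,-.299,.114]))
for v in range(168,210,1):
    print(v,' '.join('%3d'%A[v,u].max() for u in range(404,436)))
```

```text
wood top 12 188.08333333333334 426.9166666666667
head (array([ 0.50113292, -0.27879216,  0.17187398]), np.float64(0.00027342779624379656))
0.16 [ 0.49898817 -0.28035983] [ 0.48560837 -0.28423507]
0.168 [ 0.5004088  -0.27921442] [ 0.49324613 -0.28127046]
0.175 [ 0.50165184 -0.27821219] [ 0.49992918 -0.27867643]
upright expected px wrist head/collar/scene head [397.5587585  166.96595245] [386.4000774  159.76993148] [226.23363923 191.55488349] [229.13049855 203.48939426]
168 116 116 114 115 114 116 114 114 117 116 113 113 114 116 117 117 112 114 115 115 115 130 164 167 166 171 173 170 168 167 167 166
169 118 115 116 114 114 115 113 117 117 118 115 117 117 116 115 116 115 115 114 113 113 112 166 167 165 169 171 168 165 167 165 167
170 116 116 117 117 114 112 116 116 115 117 115 117 115 117 117 116 116 116 115 116 115 116 131 167 169 169 167 167 167 167 163 166
171 116 115 116 118 116 116 117 115 115 118 115 114 117 116 116 116 116 115 115 117 116 116 115 170 172 171 168 169 167 167 164 167
172 115 116 115 116 113 116 113 113 117 118 116 115 116 114 117 117 118 117 115 117 120 118 116 169
[... 4216 characters left out ...]
  97  96  95  95 101 105 104 106 107 107
205  77  75  76  77 100 102 103 104 101 103 103 103 102 105 103 103 103 106 106 107 107 106 104 104 105 102 105 107 106 105 107 106
206  77  74  75  74  99 105 102 103 102 102 103 102 102 103 104 103 104 101 103 106 104 106 105 105 107 108 106 105 106 105 107 107
207  77  83  73  74  81 102 101 102 102 104 103 104 104 103 104 104 102 102 103 104 103 104 104 103 106 106 106 106 106 107 105 108
208 108 110 107 100  92 113  98 101 102 100 102 103 102 105 104 103 103 103 104 103 104 103 103 104 104 103 104 105 106 106 106 106
209 117 117 116 114 156 166 158 144 127 118  98 100 102 101 101 102 102 103 104 105 104 103 104 105 105 102 104 104 104 105 105 106
```

The rod is leaning about 0.2 rad and has yawed about 24°, with its head near (.501,-.279,.17). I'll take it by the head with the flat pads to straighten and re-seat it.

>>> apply_moves([
  [0,0,0,0,0,-0.9,-1],
  [0,0,0,0,0,-0.9,-1],
  [0,0,0,0,0,-0.9,-1],
  [0,0,0,0,0,-0.8,-1],
  [0.05,0.85,0,0,0,0,-1],
  [0.05,0.85,0,0,0,0,-1],
  [0.05,0.87,0,0,0,0,-1],
  [0,0,0,0,0,0,-1],
  [0,0,0,0,0,0,-1],
  [0,0,0,0,0,0,-1],
])

```text
clock: 73.37
tcp_pos: [0.5001, -0.2796, 0.3329]
tcp_rot: [-0.0, 0.997, 0.083, -0.0]
force: [-0.0, 0.7, -0.2]
width: 0.087
gripper_force: 0.0
```

Run:
```python
from h import *
s,p,r=st(); print(p,r.as_matrix().round(3)[:2,:2].tolist())
c,w=shot('wrist','w20'); A=cv2.medianBlur(w.max(2),5)
print('head px expected',proj(c,[.501,-.279,.172]),'holster centre',proj(c,[.488,-.299,.108]))
for v in range(150,222,2): print(v,''.join(' ' if A[v,u]>=75 else chr(ord('a')+max(0,int(A[v,u]-15)//4)) for u in range(275,380)))
```

```text
[ 0.50005273 -0.27964203  0.3328516 ] [[0.986, 0.165], [0.165, -0.986]]
head px expected [319.37996525 188.2215008 ] holster centre [333.89949306 189.20007427]
150                              nmmmlllmllllmmmmmmmmmmmmmllllllllllllllmmmmmmllmmn                          
152                              mlllllllllllllllllllmmmmmmmmmmlllllllmlmmmmmmmmmmn                          
154                              mmlllllllmmmmllllkklllmmmmmmmmmlllllllllmlllllllmm                          
156                               mlllllllllllllljjjjlllllllllllllkkkjjijihjlllllmm                          
158                              mmllllllkkjjihfffedddcccccdeefffffffffffffffilllmm                          
160                             jfffeedccccccbbbbbbbbccccccccdeeeeeefffffffffhlllmm                          
162                            feeedddcccbbbbbbbbbbcbbbbbbbbcdeeeeeeeefffffffhkllmm                          
164                            geeeeedddccbbbbbbbbbcbbbbbbbbbcdeeeeeeefeffeffhkllmmn                         
166                            jeeeeeeeedcbbbbbbbbbbbbbbbbbc
[... 2213 characters left out ...]
                                    
208                                                                                                          
210                                                                                                          
212                                                                                                          
214                                                                                                          
216                                                                                                          
218                                                                                                          
220
```

>>> apply_moves([
  [0,0.06,0.9,0,0,0,-1],
  [0,0,0.9,0,0,0,-1],
  [0,0,0.9,0,0,0,-1],
  [0,0,0.9,0,0,0,-1],
  [0,0,0.9,0,0,0,-1],
  [0,0,0.9,0,0,0,-1],
  [0,0,0.8,0,0,0,-1],
  [0,0,0.5,0,0,0,-1],
  [0,0,0,0,0,0,-1],
  [0,0,0,0,0,0,-1],
])

```text
clock: 74.25
tcp_pos: [0.5003, -0.2812, 0.1658]
tcp_rot: [-0.0, 0.997, 0.083, -0.0]
force: [0.4, 0.2, 0.4]
width: 0.0865
gripper_force: 0.0
```

>>> apply_moves([
  [0,0,0,0,0,0,1],
  [0,0,0,0,0,0,1],
  [0,0,0,0,0,0,1],
  [0,0,0,0,0,0,1],
  [0,0,0,0,0,0,1],
  [0,0,0,0,0,0,1],
  [0,0,0,0,0,0,1],
  [0,0,0,0,0,0,1],
  [0,0,0,0,0,0,1],
  [0,0,0,0,0,0,1],
], grip_force=30)

```text
clock: 75.08
tcp_pos: [0.5002, -0.2816, 0.1655]
tcp_rot: [-0.0, 0.997, 0.083, -0.0]
force: [-0.2, 0.8, 1.1]
width: 0.0329
gripper_force: 28.3
```

>>> apply_moves([
  [0,0,0,0,0,0,1],
  [0,0,0,0,0,0,1],
  [0,0,0,0,0,0,1],
  [0,0,0,0,0,0,1],
  [0,0,0,0,0,0,1],
  [0,0,0,0,0,0,1],
  [0,0,0,0,0,0,1],
  [0,0,0,0,0,0,1],
  [0,0,0,0,0,0,1],
  [0,0,0,0,0,0,1],
])

```text
clock: 75.92
tcp_pos: [0.5002, -0.2817, 0.1656]
tcp_rot: [-0.0, 0.997, 0.083, 0.0]
force: [-0.4, 2.2, 1.8]
width: 0.0326
gripper_force: 28.3
```

>>> apply_moves([
  [0,0,-0.1,0,0,0,1],
  [0,0,-0.1,0,0,0,1],
  [-0.1,0.1,0,0,0,0,1],
  [-0.1,0.1,0,0,0,0,1],
  [-0.1,0.1,0,0,0,0,1],
  [-0.1,0.1,0,0,0,0,1],
  [-0.1,0.1,0,0,0,0,1],
  [-0.09,0.1,0,0,0,0,1],
  [0,0,0,0,0,0,1],
  [0,0,0,0,0,0,1],
])

```text
clock: 76.75
tcp_pos: [0.4878, -0.2988, 0.1702]
tcp_rot: [-0.0, 0.997, 0.082, -0.0]
force: [0.2, 3.6, -0.8]
width: 0.0321
gripper_force: 30.0
```

>>> apply_moves([
  [0,0,0,0,0,0.5,1],
  [0,0,0,0,0,0.5,1],
  [0,0,0,0,0,0.5,1],
  [0,0,0,0,0,0.5,1],
  [0,0,0,0,0,0.5,1],
  [0,0,0,0,0,0.5,1],
  [0,0,0,0,0,0.5,1],
  [0,0,0,0,0,0,1],
  [0,0,0,0,0,0,1],
  [0,0,0,0,0,0,1],
])

```text
clock: 77.58
tcp_pos: [0.4879, -0.2996, 0.1705]
tcp_rot: [0.0, 0.992, -0.126, -0.0]
force: [0.2, 0.6, -1.6]
width: 0.0321
gripper_force: 30.2
```

Run:
```python
from h import *
s,p,r=st(); print(p,s['force'],s['torque'],s['width'])
c,w=shot('wrist','w21'); A=cv2.medianBlur(w.max(2),3)
h=cv2.cvtColor(w,cv2.COLOR_BGR2HSV); m=((h[...,0]>8)&(h[...,0]<25)&(h[...,1]>70))
print('exp collar front edge (rod at tcp, collar top .114/.118)',[proj(c,p+r.apply([.029,y,p[2]-.116])).round(1).tolist() for y in (-.028,.028)],'tube top front', [proj(c,np.r_[([.488,-.299]+r.as_matrix()[:2,:2]@[.029,y]),.108]).round(1).tolist() for y in (-.028,.028)])
for v in range(170,256,2): print(v,''.join('W' if m[v,u] else(' ' if A[v,u]>=140 else chr(ord('a')+max(0,int(A[v,u]-10)//8))) for u in range(262,378)))
```

```text
[ 0.48788632 -0.29961116  0.17048255] [ 0.24742521  0.63989458 -1.57616029] [0.08097718 0.03535299 0.02927802] 0.03206488838902994
exp collar front edge (rod at tcp, collar top .114/.118) [[276.7, 184.1], [362.5, 184.2]] tube top front [[277.4, 181.7], [359.9, 181.7]]
170     ljjjjjjjkkkjjjjjjjjjkkkjkkkkkkkkkkkkkkkkkkkkjjjjkkkkkkjkkkkjjjjjjjjjkjkjjjjjjjjjjkkkjkm                         
172     mjjjjjjjjjjjjjjkkkkkkkkkkkkkkkkkkkkkkkkjjjjjjjjjjjjjjjjjjjjjjjjjjjjjjjjjjjjjjjjjjjjjjjjm                        
174     pkkkjjjjjjjjjjjkkkkkkkkkkkjjkkkkkkkjjjjjjjjjjjjjjjjjjjjjjjjjjjjjjjjjjjjjjjjjjjjjjjjjjjjjko                      
176      ojjjjjjjjjjjjjjjjjkkkkkkkjjkkkkkkkkkjjjjjjjkjjjjkjkkkjjjjjjjjjjjjkkjjjjjjjjjjjjjjjjjjjjjkn                     
178       ojjjjjjjjjjjjjjjjjkkkkjjjjjjkkjjjjjjjjjjjjjjjkjkjjjjjjjjjjjjjjjjjkjjjjjjjjjjjjjjjjjjjjjjkm                    
180        ojjjjjjjjjjjjjjjkkkjjjkkkkjjjjjjjjjjkjjjjjjkkkjjjjjjjjjjjjjjjjjjjjjjjjjjjkjjjjjjjjjjjjjjjm                   
182          ojjjjjjjkkkjjjjjkkkkkkkkkjjjjjjjkjjjjjjjjkkkjjjjjjjjjjjjjjjjjjjjjjjjjjjjjjjjjjjjjjjjjjjjno  
[... 3671 characters left out ...]
bbbbcccccccccccccccccccccccccccccccccccccccccccccccccccccccccccccccccccbbbbbbcbbbbaaaaaaaaab   
246    kbbaaaaabaaabbcbbbbbcccccccccccdeeeeeeeffeecccccccccccccccccccccccccccccccccccccccccccccbbbbbbbbbbbbbaaaaaaaaabb 
248  kbaaaaaaabbbbbbbbbccbbccdeeeeeeeeeeeeeefffffedccccccccccccccccccccccccccccccccccccccccccccccccbcbbcccbbbaaaaaaaabab
250 dbbbbbbbbaaabbbbbbccbbbccdeeeeeeeeeeeeffffffffffffffffffffffeccccccccccccccccccccccccccccccccbbbccccccbbbbaaaaaaabaa
252 fffffffffffffffffffffffffffffffffffffffffffffffffffgggggffffffffffffffffffffffffffffffffffffffffffffffffffffffffffff
254 hhhhhhhhhhhhhhhhhhhhhhhhhhhhhhhhhhhhhhhhhhhhhhhhhhhhhhhhhhhhhhhhhhhhhhhhhhhhhhhhhhhhhhhhhhhhhhhhhhhhhhhhhhhhhhhhhhhh
```

>>> apply_moves([
  [0,-0.05,0.05,0,0,0,1],
  [0,0,0.05,0,0,0,1],
  [0,0,0.04,0,0,0,1],
  [0,0,0,0,0,0,1],
  [0,0,0,0,0,0,1],
  [0,0,0,0,0,0,1],
  [0,0,0,0,0,0,1],
  [0,0,0,0,0,0,1],
  [0,0,0,0,0,0,1],
  [0,0,0,0,0,0,1],
])

```text
clock: 78.47
tcp_pos: [0.4885, -0.2978, 0.1671]
tcp_rot: [0.0, 0.992, -0.127, 0.0]
force: [0.3, 0.8, -1.6]
width: 0.0322
gripper_force: 30.2
```

>>> apply_moves([
  [0,0,0.04,0,0,0,1],
  [0,0,0,0,0,0,1],
  [0,0,0,0,0,0,1],
  [0,0,0,0,0,0,1],
  [0,0,0,0,0,0,1],
  [0,0,0,0,0,0,1],
  [0,0,0,0,0,0,1],
  [0,0,0,0,0,0,1],
  [0,0,0,0,0,0,1],
  [0,0,0,0,0,0,1],
])

```text
clock: 79.3
tcp_pos: [0.4884, -0.2978, 0.1661]
tcp_rot: [0.0, 0.992, -0.127, 0.0]
force: [0.6, 0.5, -1.8]
width: 0.0319
gripper_force: 30.2
```

>>> apply_moves([
  [0,0,0.05,0,0,0,1],
  [0,0,0,0,0,0,1],
  [0,0,0.05,0,0,0,1],
  [0,0,0,0,0,0,1],
  [0,0,0,0,0,0,1],
  [0,0,0,0,0,0,1],
  [0,0,0,0,0,0,1],
  [0,0,0,0,0,0,1],
  [0,0,0,0,0,0,1],
  [0,0,0,0,0,0,1],
])

```text
clock: 80.13
tcp_pos: [0.4886, -0.2982, 0.1646]
tcp_rot: [0.0, 0.992, -0.127, 0.0]
force: [-3.0, 0.3, 6.6]
width: 0.0322
gripper_force: 30.1
```

>>> apply_moves([
  [0,0,0.05,0,0,0,1],
  [0,0,0,0,0,0,1],
  [0,0,0,0,0,0,1],
  [0,0,0,0,0,0,1],
  [0,0,0,0,0,0,1],
  [0,0,0,0,0,0,1],
  [0,0,0,0,0,0,1],
  [0,0,0,0,0,0,1],
  [0,0,0,0,0,0,1],
  [0,0,0,0,0,0,1],
])

```text
clock: 80.97
tcp_pos: [0.4887, -0.2985, 0.1644]
tcp_rot: [0.0, 0.992, -0.127, 0.001]
force: [-5.5, 0.9, 14.0]
width: 0.0323
gripper_force: 30.3
```

>>> apply_moves([
  [0,0,-0.05,0,0,0,1],
  [0,0,0,0,0,0,1],
  [0,0,0,0,0,0,0.1],
  [0,0,0,0,0,0,0.1],
  [0,0,0,0,0,0,0.1],
  [0,0,0,0,0,0,0.1],
  [0,0,0,0,0,0,0],
  [0,0,0,0,0,0,0],
  [0,0,0,0,0,0,0],
  [0,0,0,0,0,0,0],
])

```text
clock: 81.8
tcp_pos: [0.4885, -0.2978, 0.1635]
tcp_rot: [-0.0, 0.992, -0.127, -0.0]
force: [0.3, 1.2, 0.9]
width: 0.0434
gripper_force: 0.0
```

>>> apply_moves([
  [0,0,0,0,0,0,-1],
  [0,0,0,0,0,0,-1],
  [0,0,0,0,0,0,-1],
  [0,0,0,0,0,0,-1],
  [0,0,0,0,0,0,-1],
  [0,0,0,0,0,0,-1],
  [0,0,0,0,0,0,-1],
  [0,0,0,0,0,0,-1],
  [0,0,0,0,0,0,-1],
  [0,0,0,0,0,0,-1],
])

```text
clock: 82.63
tcp_pos: [0.4885, -0.2978, 0.1636]
tcp_rot: [-0.0, 0.992, -0.127, 0.0]
force: [0.1, 0.1, 0.2]
width: 0.0867
gripper_force: 0.0
```

>>> apply_moves([
  [0,0,-0.3,0,0,0,-1],
  [0,0,-0.6,0,0,0,-1],
  [0,0,-1,0,0,0,-1],
  [0,0,-1,0,0,0,-1],
  [0,0,-1,0,0,0,-1],
  [0,0,-1,0,0,0,-1],
  [0,0,-1,0,0,0,-1],
  [0,0,-0.8,0,0,0,-1],
  [0,0,0,0,0,0,-1],
  [0,0,0,0,0,0,-1],
])

```text
clock: 83.47
tcp_pos: [0.4888, -0.2981, 0.3327]
tcp_rot: [0.0, 0.992, -0.127, 0.001]
force: [-0.1, -0.4, -0.2]
width: 0.0872
gripper_force: 0.0
```

Run:
```python
from h import *
s,p,r=st(); print(p)
c,w=shot('wrist','w22'); A=cv2.medianBlur(w.max(2),3)
print('upright expect: head',proj(c,[.488,-.299,.170]).round(1),'collar',proj(c,[.488,-.299,.114]).round(1))
for v in range(150,230,2): print(v,''.join(' ' if A[v,u]>=75 else chr(ord('a')+max(0,int(A[v,u]-15)//4)) for u in range(275,380)))
```

```text
[ 0.48884703 -0.29805077  0.3327149 ]
upright expect: head [321.1 190.3] collar [321.1 179.6]
150             oooooooooooooooooooooooooooooooooooooooooonnnooooooo                                         
152             ooooooooooooooooooooooooooonooooooooooooonnnnnnnoooooo                                       
154              oooooooooonnnnnnooonnoooonnnnmmmmlkkkjjjiihihhhgghhhhhhj                                    
156             oooooooooomiedddddddddcdccccccccccdegggghhhhhhhhhhhhihhhik                                   
158              nnnoooooolfcccdccccccccccccccccccccegghhhhhhhhhhhhhiiiiik                                   
160                oooooonlfcccccccccccccccccccccccccdehhhhhhhhhhhhiiiiiij                                   
162                 ooooonmhccccccccccccccccccccccccccdghhhhhiihhhhhhiiiij                                   
164                  onnnnmhccccccccccccccccccccccccccccdghhhiihhhhhhhhhij                                   
166                   ooonmidccccccccbcccbcccccbbccccccccehhhhhhhhhhhhhhij                                   
168             
[... 2587 characters left out ...]
                                    
216                                                                                                          
218                                                                                                          
220                                                                                                          
222                                                                                                          
224                                                                                                          
226                                                                                                          
228
```

The rod is upright and seated: collar centre (321.5,179) against (321,179.6) expected, head (322.5,190) against (321,190.3). Next I close the cover.

>>> apply_moves([
  [0,0,0,0,0,-0.8,1],
  [0,0,0,0,0,-0.8,1],
  [0,0,0,0,0,-0.8,1],
  [0.05,-0.9,0,0,0,0,1],
  [0.05,-0.9,0,0,0,0,1],
  [0.05,-0.9,0,0,0,0,1],
  [0.05,-0.9,0,0,0,0,1],
  [0.05,-0.9,0,0,0,0,1],
  [0.05,-0.9,0,0,0,0,1],
  [0.05,-0.9,0,0,0,0,1],
], grip_force=20)

```text
clock: 84.35
tcp_pos: [0.4913, -0.1389, 0.3298]
tcp_rot: [-0.0, 1.0, 0.017, -0.001]
force: [0.0, -0.1, 0.2]
width: 0.0284
gripper_force: 0.0
```

>>> apply_moves([
  [0.05,-0.9,0,0,0,0,1],
  [0.05,-0.9,0,0,0,0,1],
  [0.05,-0.9,0,0,0,0,1],
  [0.05,-0.9,0,0,0,0,1],
  [0.05,-0.9,0,0,0,0,1],
  [0.05,-0.9,0,0,0,0,1],
  [0,0,0,0,0,0,1],
  [0,0,0,0,0,0,1],
  [0,0,0,0,0,0,1],
  [0,0,0,0,0,0,1],
])

```text
clock: 85.18
tcp_pos: [0.4947, -0.0061, 0.3305]
tcp_rot: [0.0, 1.0, 0.016, -0.0]
force: [0.9, -0.6, 0.3]
width: 0.0007
gripper_force: 0.0
```

>>> apply_moves([
  [0,0,1,0,0,0,1],
  [0,0,1,0,0,0,1],
  [0,0,1,0,0,0,1],
  [0,0,1,0,0,0,1],
  [0,0,1,0,0,0,1],
  [0,0,0.8,0,0,0,1],
  [0,0,0.5,0,0,0,1],
  [0,0,0.3,0,0,0,1],
  [0,0,0.1,0,0,0,1],
  [0,0,0,0,0,0,1],
])

```text
clock: 86.02
tcp_pos: [0.4948, -0.0055, 0.1634]
tcp_rot: [-0.0, 1.0, 0.016, -0.0]
force: [0.1, 0.5, 0.0]
width: 0.0002
gripper_force: 0.0
```

>>> apply_moves([
  [0,0,0,0,0,0,1],
  [0,0,0.1,0,0,0,1],
  [0,0,0.05,0,0,0,1],
  [0,0,0,0,0,0,1],
  [0,0,0,0,0,0,1],
  [0,0,0,0,0,0,1],
  [0,0,0,0,0,0,1],
  [0,0,0,0,0,0,1],
  [0,0,0,0,0,0,1],
  [0,0,0,0,0,0,1],
])

```text
clock: 86.85
tcp_pos: [0.4962, -0.005, 0.1614]
tcp_rot: [0.0, 1.0, 0.017, 0.002]
force: [0.1, -0.7, 7.3]
width: 0.0003
gripper_force: 3.6
```

Pressing at 7 N; a little more, then push +x by about 115 mm.

>>> apply_moves([
  [0,0,0.05,0,0,0,1],
  [0,0,0,0,0,0,1],
  [0.3,0,0,0,0,0,1],
  [0.4,0,0,0,0,0,1],
  [0.4,0,0,0,0,0,1],
  [0.4,0,0,0,0,0,1],
  [0.4,0,0,0,0,0,1],
  [0.4,0,0,0,0,0,1],
  [0.4,0,0,0,0,0,1],
  [0.4,0,0,0,0,0,1],
])

```text
clock: 87.68
tcp_pos: [0.5744, -0.002, 0.1614]
tcp_rot: [-0.0, 1.0, 0.017, 0.002]
force: [-3.6, 0.3, 15.0]
width: 0.0001
gripper_force: 7.8
```

>>> apply_moves([
  [0.4,0,0,0,0,0,1],
  [0.3,0,0,0,0,0,1],
  [0.3,0,0,0,0,0,1],
  [0.2,0,0,0,0,0,1],
  [0.2,0,0,0,0,0,1],
  [0.2,0,0,0,0,0,1],
  [0,0,0,0,0,0,1],
  [0,0,0,0,0,0,1],
  [0,0,0,0,0,0,1],
  [0,0,0,0,0,0,1],
])

```text
clock: 88.52
tcp_pos: [0.6109, -0.0013, 0.1614]
tcp_rot: [0.0, 1.0, 0.017, -0.001]
force: [-17.4, -2.0, 26.0]
width: 0.0004
gripper_force: 12.6
```

>>> apply_moves([
  [-0.2,0,0,0,0,0,1],
  [0,0,-0.3,0,0,0,1],
  [0,0,-1,0,0,0,1],
  [0,0,-1,0,0,0,1],
  [0,0,-1,0,0,0,1],
  [0,0,-1,0,0,0,1],
  [0,0,-1,0,0,0,1],
  [0,0,-1,0,0,0,1],
  [0,0,-1,0,0,0,1],
  [0,0,0,0,0,0,1],
])

```text
clock: 89.35
tcp_pos: [0.6089, -0.0009, 0.3472]
tcp_rot: [-0.0, 1.0, 0.017, 0.004]
force: [0.9, 0.3, 0.8]
width: 0.0009
gripper_force: 0.0
```

>>> apply_moves([
  [-0.6,0.7,0,0,0,0,1],
  [-0.6,0.7,0,0,0,0,1],
  [-0.6,0.7,0,0,0,0,1],
  [-0.6,0.7,0,0,0,0,1],
  [-0.6,0.7,0,0,0,0,1],
  [-0.6,0,0,0,0,0,1],
  [0,0,0,0,0,0,1],
  [0,0,0,0,0,0,1],
  [0,0,0,0,0,0,1],
  [0,0,0,0,0,0,1],
])

```text
clock: 90.18
tcp_pos: [0.5209, -0.091, 0.341]
tcp_rot: [-0.0, 1.0, 0.017, -0.0]
force: [0.6, -0.9, 0.4]
width: 0.0009
gripper_force: 0.0
```

Run:
```python
from h import *
s,p,r=st(); print(p,s['force'])
c,w=shot('wrist','w23'); t,ti=shot('top','t23'); cs,si=shot('scene','s23')
g=cv2.cvtColor(w,cv2.COLOR_BGR2GRAY)
# expected rows of back stop / cover edges along y=+.03 of unit
ux=np.array([.9993,.037]);uy=np.array([-.037,.9993]);o=np.array([.607,.003])
for yy in (-.044,.044):
    pts=[(X,proj(c,np.r_[o+X/1000*ux+yy*uy,.136])) for X in range(-70,72,3)]
    print(yy,[(X,int(g[int(round(q[1])),int(round(q[0]))])) for X,q in pts if 0<=q[1]<400 and 0<=q[0]<640])
print('top col 330: now/start',)
for n in ('t23','top0'):
    q=cv2.imread(f'pics/raw_{n}.png',0); print(n,[int(x) for x in q[122:180,310]])
print(plate(ti,t))
A=si; h=cv2.cvtColor(A,cv2.COLOR_BGR2HSV); m=((h[...,0]>8)&(h[...,0]<25)&(h[...,1]>70))[190:212,215:245]; y,x=np.where(m); print('wood',len(y),y.mean()+190,x.mean()+215)
```

```text
[ 0.52088656 -0.09097775  0.34097242] [ 0.61771641 -0.92830778  0.40928937]
-0.044 [(-70, 245), (-67, 244), (-64, 245), (-61, 244), (-58, 244), (-55, 219), (-52, 205), (-49, 214), (-46, 210), (-43, 215), (-40, 206), (-37, 208), (-34, 214), (-31, 211), (-28, 211), (-25, 214), (-22, 209), (-19, 211), (-16, 214), (-13, 215), (-10, 211), (-7, 208), (-4, 211), (-1, 214), (2, 214), (5, 216), (8, 220), (11, 219), (14, 214), (17, 215), (20, 214), (23, 216), (26, 213), (29, 219), (32, 217), (35, 213), (38, 199), (41, 133), (44, 133), (47, 132), (50, 132), (53, 153), (56, 159), (59, 165), (62, 112), (65, 104), (68, 107), (71, 111)]
0.044 [(-70, 163), (-67, 165), (-64, 163), (-61, 163), (-58, 165), (-55, 124), (-52, 130), (-49, 125), (-46, 123), (-43, 125), (-40, 125), (-37, 126), (-34, 129), (-31, 129), (-28, 130), (-25, 124), (-22, 125), (-19, 132), (-16, 129), (-13, 135), (-10, 126), (-7, 130), (-4, 126), (-1, 133), (2, 126), (5, 127), (8, 127), (11, 131), (14, 125), (17, 132), (20, 134), (23, 127), (26, 136), (29, 132), (32, 129), (35, 127), (38, 128), (41, 129), (44, 131), (47, 129), (50, 128), (53, 140), (56, 127), (59, 160), (62, 111), (65, 102), (68, 102), (71, 105)]
top col 330: now/start
t23 [112, 112, 111, 135, 149, 129, 131, 129, 127, 127, 126, 125, 126, 127, 128, 127, 125, 127, 126, 126, 127, 126, 125, 124, 126, 126, 125, 126, 128, 128, 125, 126, 125, 124, 127, 125, 126, 127, 127, 126, 127, 126, 127, 116, 146, 154, 154, 153, 154, 154, 154, 154, 154, 156, 155, 155, 153, 154]
top0 [104, 104, 103, 164, 200, 180, 198, 208, 205, 204, 151, 158, 170, 172, 171, 171, 172, 172, 172, 173, 171, 171, 169, 171, 173, 173, 171, 168, 169, 171, 170, 171, 172, 172, 171, 170, 168, 169, 170, 171, 169, 169, 170, 171, 171, 170, 172, 163, 199, 210, 209, 209, 210, 210, 210, 211, 210, 211]
(array([0.4981, 0.3537]), np.float64(0.151), np.float64(0.231), np.float64(12.5))
wood 77 200.5064935064935 228.0909090909091
```

The cover is shut (edges at −55 and +53 mm), the rod matches its starting view, and the plate has not moved since placing. Handing in.

```bash
python3 -c "
from workcell import bot
print(bot.finish_job())"
```

```text
the job is handed in; nothing more can be done
None
```

I handed the job in at about 90 s, and the hand-in gave no verdict. My last measurements put all three baskets on the plate, the rod upright in its holster (it leaned over on the first release, so I re-seated it) and the cover fully shut.

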